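# Couple the sample tank and lock both cam levers

## Robot

A 7-joint arm with a two-finger parallel gripper is mounted at the origin on the work surface. World frame = base frame: x ahead of the robot, y to its left, z up, the work surface at z = 0. Lengths are in m, angles in rad, forces in N, time in s.
With the tool pointing down it reaches from about 0.35 to 0.775 m from the base axis. Payload 3.1 kg.
Tool frame: the origin (TCP) lies on the centre line of the jaws, within the pads' length; the fingertips stand 22 mm ahead of it and the grasp point (between the pads) lies 3 mm ahead of it; z points along the fingers, y is the direction in which the jaws open and shut (so a half turn about z gives the same grasp; the last joint's range is limited). The gripper opens to 85 mm and grips with 20 to 120 N. Pads are 22 mm wide; open, the fingers measure 114 mm over their backs; the gripper's body (76 mm by 85 mm) begins 54 mm behind the grasp point. The pads swing forward as they close: fully open they stand 13 mm farther back than shut.
Start: joints at [1.224, 0.311, 0.014, 1.512, -0.004, 1.319, -0.027], TCP at [0.165, -0.525, 0.222] pointing down, gripper open.
Joint ranges: [-2.7, 2.7], [-0.3, 1.91], [-1.27, 1.3], [0.12, 2.57], [-1.44, 4.58], [0.2, 2.03], [-3.05, 3.05]. Speed limits (rad/s): [2.79, 2.79, 3.14, 3.14, 3.14, 3.14, 3.14].

## Interface

Orientations are given as a unit quaternion [x, y, z, w].
In Python, from plant import env gives the robot as it stands.
- The arm moves only by the tool drive_tool, never from a script. Its argument "series" is a list that holds one entry, the list of rows, each a list of 7 numbers: the shift along the tool's x, y, z in units of 50 mm (1.0 is 50 mm), then the turn, a rotation vector about the tool's x, y, z in rad, then the closure, from 0 (fully open) to 1 (shut). In form: [[[tx, ty, tz, ax, ay, az, hand], ...]]. A call has 1 to 10 rows; each row shifts and turns the pose as measured when the row begins, along the tool's axes as they then stand; what a row does not reach is not made up. A row lasts 1/8 s, in which the tool goes at most 62.5 mm and 10.7 degrees, less where a joint would pass 70% of its speed; a pose out of reach is approached as far as the arm can. A call is refused whole if a number of a shift passes 1 or a number of a turn 0.188, either way. A call with a gripper value outside its range is refused whole. The fingers move at their own pace and stop on an object; "force" is the grip in N (left out, the last holds). Time passes only in rows, so rows that do not move let the fingers close. It gives the time, the measured TCP pose, the force and the opening at its end, in the units of the state.
- env.get_state(): the state, without advancing time (a new reading comes with each control period).
- env.capture(name): name is "side" or "top" or "wrist"; returns a dict with "color" (384x512x3 uint8, blue, green, red), "range_z" (384x512 float32, m along the optical axis (not along the pixel's ray), 0 where there is no reading), "mtx" (3x3 intrinsics, pixels), "T" (4x4, takes a point from camera to world coordinates); the wrist camera has in their place "tool_from_camera" (4x4, takes a point from camera to tool coordinates, whose origin is the TCP and whose axes are the flange's). Camera axes: x right, y down, z forward; pixel columns grow to the right and rows downward; lengths in m; the calibration is good to about 2 mm. A picture is of the moment at which its call begins: read the wrist's pose just before it.
- env.job_done(): hands the job in, once; it reports no verdict.
Trained networks look in a picture, given as the dict that the camera call returned (one of the last four; its "shot" number tells which), for a name from the list of things; names that differ only in an ending like _2 or _b are one class to them, and where a whole thing is asked for, a point or a joint stands for the part that bears it (a point fixed in the world has none). Each returns a list of dicts, best first, with "score" (0 to 1); they miss things now and then, are a little off and sometimes report something else, mostly with a low value. They report only what shows in the picture. A call takes as long as a camera call. They do not tell look-alikes from the thing itself.
- env.find_in(picture, label): "at" ([row, column] as shares, 0 to 1, of the picture: columns of its width, rows of its height, amid what is visible of it).
- env.outline_of(picture, label): "region" (384x512 bool, what is visible of it) and "at" ([row, column] as shares, 0 to 1, of the picture: columns of its width, rows of its height, amid what is visible of it).
- env.mark_of(picture, label): "at" ([row, column] as shares, 0 to 1, of the picture: columns of its width, rows of its height: a listed point, or the origin of a listed thing).
The state is a dict: "t": time; "qpos": joint angles; "joint_velocities": joint speeds; "joint_efforts": joint torques, N m; "tool_pos": TCP position; "tool_rot": TCP orientation; "force": force on the tool from outside, world axes, zero at the start; "wrist_torque": the same for the moment, N m; "finger_gap": finger opening in m.
Only numpy, scipy, OpenCV 4.12 (cv2) and the standard library are available. Lean on these libraries where they do the work, as an engineer would, in place of code of your own. Each camera call takes 0.05 s, during which the arm holds its last target.

## Task

Take the grey cam-lever coupling by its blue post and push it straight down onto the brass grooved adaptor on the white sample tank until it is fully home and stays home by itself when you let go, both levers still raised. Then swing its two orange cam levers down to their stops, one after the other. Press firmly but not hard (the adaptor is on a soft rubber mount and its seal is stiff), do not force a lever, and leave the measuring cylinder, the glass dish and the carton where they are.

Things in the scene. Friction and masses are not known exactly. Their poses are not given: they have to be found in the camera images.
- tank: Fixed squat white round sample tank, 166 mm across, grey lid top 80 mm above its origin (centre of its underside on the bench), upright. In the middle of the lid stands a brass grooved adaptor, in a black rubber cup 72 mm across and 24 mm high.
- lid_centre (a point): Fixed, middle of the lid top, 80 mm up. The brass adaptor above it: 38 mm across, rim 75 mm above the lid, top edge chamfered 3 mm, groove below. Its soft rubber mount lets it sink (14 mm at most) under more than about 7 N and springs back when let go: so the depth reached while pushing does not tell whether the coupling is home; the force does. Over 30 N harms the mount.
- home (a point): Fixed, on the tank axis 45 mm above the lid: where the coupling's mouth must be when it is fully home and let go. On the adaptor's rim lies a stiff black seal disc, 26 mm across, 4 to 6 mm proud at the start (not reported). It goes flush, and stays so, only under about 16 N in all (coupling's weight counts; a hand push of 18 to 22 N is right). Until then the coupling rests 4 to 6 mm high.
- mouth (a point): Centre of the open underside of the loose coupling; z points up the coupling, y to lever a (lever b is on the -y side). A grey round cap 57 mm across, 40 mm high, bore 40 mm across and 30 mm deep open downward; on top a blue round post 24 mm across, from 40 to 68 mm above the mouth. Starts standing on the bench mouth down; may be fitted at any yaw.
- coupling_grip (a point): Centre of the blue post to grip, 54 mm above the mouth on the coupling's axis. Grip across the coupling's x axis, so that the fingers stay between the levers.
- lever_a (a joint): Lever a's angle: 0 = straight out level, negative = raised (starts 0.1 to 0.4 raised), 1.05 rad = fully down at its stop. Hinge level, along the coupling's x, 27 mm out on the +y side, 30 mm above the mouth. Bar 62 mm long from the hinge; stays where left, swings at 3 to 4 N on the pad (over 20 N harms). From 0.7 rad its cam enters the groove, and binds if the coupling is over 2 mm from home.
- lever_b (a joint): Angle of cam lever b, the same lever on the coupling's -y side; same meaning of values.
- lever_a_pad (a point): Middle of the upper face of lever a's orange pad, 50 mm out from the hinge; pad 18 mm wide, 8 mm thick, from 37 to 63 mm from the hinge.
- lever_b_pad (a point): The same point on lever b's orange pad.
- coupling: The loose coupling with both levers, 0.25 to 0.4 kg; same origin and axes as point mouth.
- measure: Bystander: measuring cylinder, 62 mm across, 202 mm high, on a blue foot 90 mm square; origin at the centre of its underside.
- dish: Bystander: glass dish, 90 mm across, 40 mm high; origin at the centre of its underside.
- carton: Bystander: white and blue carton, 70 x 110 x 50 mm; origin at the centre of its underside.
Mind the look-alikes: they are no part of the job. There is more than one size of the tank; the one meant has the size given above.

How it is judged:
On the way, in this order (a step that is already met when the one before it is completed fails the run):
1. the coupling is pushed fully home (within 2.5 mm) and stays there with the fingers off it, both levers still raised (distance between mouth and home below 0.0025 m and contact force between the fingers and coupling below 0.3 N and value of joint each of lever_a, lever_b below 0.5 rad), for 0.2 s.
2. one lever is fully down (over 0.95 rad), the other still up (((value of joint lever_a above 0.95 rad and value of joint lever_b below 0.5 rad) or (value of joint lever_b above 0.95 rad and value of joint lever_a below 0.5 rad))), for 0.1 s.
3. both levers are fully down (over 0.95 rad) (value of joint each of lever_a, lever_b above 0.95 rad), for 0.1 s.
At the end, for the whole second after the job is handed in: The coupling sits at rest on the adaptor, its mouth within 2.5 mm of home and upright within 4 degrees, with both levers at over 0.95 rad (fully down) (all of step 3 and distance between mouth and home below 0.0025 m and angle between mouth's own z axis and vertical below 0.07 rad and linear speed of coupling below 0.01 m/s); the robot touches nothing.
It fails at once if the coupling is rammed: over 32 N between it and the tank with its adaptor while both levers are still up (below 0.5 rad) (contact force between coupling and tank above 32 N and value of joint each of lever_a, lever_b below 0.5 rad).
It fails at once if a lever is forced: over 55 N between the coupling with its levers and the tank with its adaptor (contact force between coupling and tank above 55 N).
It fails at once if the measuring cylinder is moved more than 20 mm (distance of measure from where it was at the start of the episode above 0.02 m).
It fails at once if the dish is moved more than 20 mm (distance of dish from where it was at the start of the episode above 0.02 m).
It fails at once if the carton is moved more than 20 mm (distance of carton from where it was at the start of the episode above 0.02 m).
It also fails if it takes over 72 s, if anything falls off the work surface, if the arm or the gripper's body presses on something with over 40 N, if the wrist force passes 120 N, or if a joint passes its speed limit or range.

## Working session

There is one attempt and no reset: what is moved stays moved. The work goes in short steps, Python scripts to look and compute and a tool call to move; the robot and the scene stay as the last step left them, time stands still between calls to the robot, and variables do not carry over. Pictures are saved under pics/ and viewed, and the job is handed in when it is done.

Besides the shell and the picture viewer there is one more tool, called after ">>>" as name([rows], argument=value, ...), one row to a line, values as JSON. drive_tool: Moves the arm, as the interface text tells. Its arguments: {"type":"object","properties":{"series":{"type":"array","items":{"type":"array","items":{"type":"array","items":{"type":"number"}}}},"force":{"type":"number"}},"required":["series"]}

```bash
ls; mkdir -p pics
python3 - <<'E'
from plant import env
import cv2,numpy as np
print(env.get_state())
for n in ("side","top"):
    p=env.capture(n); cv2.imwrite(f"pics/{n}0.png",p["color"])
    print(n,p["shot"],p["mtx"].round(1).tolist(),p["T"].round(3).tolist())
    for l in ("tank","lid_centre","home","mouth","coupling","coupling_grip","lever_a_pad","lever_b_pad","measure","dish","carton"):
        for r in env.mark_of(p,l)[:4]:
            v,u=r["at"]; print(l,round(r["score"],2),round(u*512),round(v*384))
E
```

```text
pics
{'t': 0.0, 'qpos': array([ 1.22428668,  0.31172561,  0.01397016,  1.51302676, -0.00440748,
        1.31920221, -0.02723871]), 'joint_velocities': array([-1.54405283e-03,  5.16063743e-05, -3.66727551e-04,  5.63557736e-04,
        1.07828597e-03,  3.15124588e-04,  4.26515701e-04]), 'joint_efforts': array([-1.54871091e-04, -3.79917026e+01,  1.45817176e-01, -2.30591029e+01,
        1.21458588e-02,  1.38971771e-02,  1.78074822e-05]), 'tool_pos': array([ 0.16486417, -0.5239351 ,  0.22103331]), 'tool_rot': array([ 9.88403839e-01,  1.51843646e-01, -2.17339950e-04, -1.14512173e-03]), 'force': array([-0.94257612, -0.39873868, -0.38711969]), 'wrist_torque': array([-0.02923215,  0.05825013, -0.05763727]), 'finger_gap': 0.08545467630718531}
side 1 [[379.4, 0.0, 255.8], [0.0, 379.4, 192.8], [0.0, 0.0, 1.0]] [[0.998, -0.045, 0.032, 0.53], [-0.055, -0.768, 0.638, -0.741], [-0.004, -0.639, -0.769, 1.021], [0.0, 0.0, 0.0, 1.0]]
tank 0.92 328 172
tank 0.74 255 185
tank 0.74 186 167
tank 0.42 269 269
lid_centre 0.92 330 153
lid_centre 0.76 178 149
lid_centre 0.71 256 170
home 0.89 177 135
home 0.86
[... 177 characters left out ...]
0 240
lever_b_pad 0.48 267 287
lever_b_pad 0.18 244 356
measure 0.57 252 136
dish 0.8 323 221
carton 0.93 241 358
top 2 [[413.4, 0.0, 252.5], [0.0, 413.4, 196.2], [0.0, 0.0, 1.0]] [[-0.005, -0.99, 0.138, 0.409], [-1.0, 0.007, 0.016, -0.015], [-0.017, -0.138, -0.99, 1.27], [0.0, 0.0, 0.0, 1.0]]
tank 0.95 205 201
tank 0.64 177 286
tank 0.58 190 121
tank 0.18 318 194
lid_centre 0.91 169 287
lid_centre 0.74 200 194
lid_centre 0.73 189 107
home 0.83 163 288
home 0.64 185 101
home 0.62 201 194
coupling 0.69 314 192
coupling_grip 0.82 318 192
lever_a_pad 0.51 290 187
lever_a_pad 0.24 395 223
lever_b_pad 0.48 341 196
lever_b_pad 0.19 204 205
measure 0.98 126 201
dish 0.79 260 135
carton 0.83 396 223
```

View pics/side0.png

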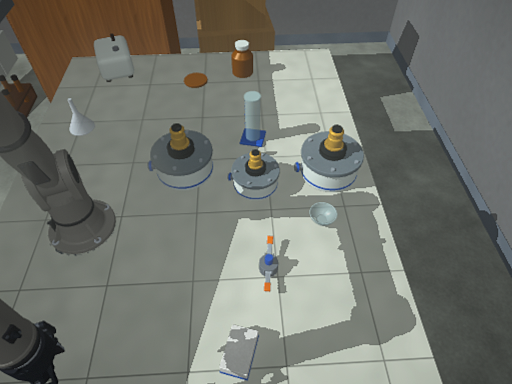

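View pics/top0.png

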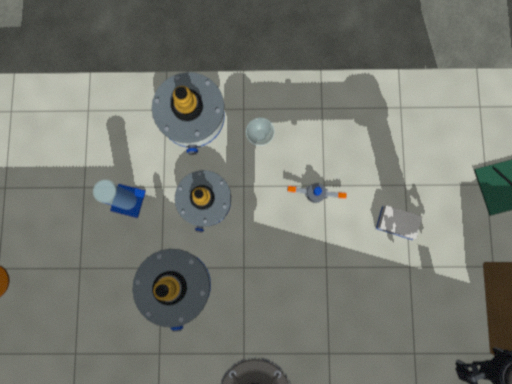

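The side and top pictures show three tanks. The small one, in the middle (top view about px 203,198), is about 0.16 m across and is the one meant. The coupling stands at (316,192), with its levers along the picture's columns (world y). Next I'll measure with depth.

```bash
cat > h.py <<'E'
from plant import env
import cv2,numpy as np
from scipy.spatial.transform import Rotation as R
from scipy.optimize import least_squares
def cloud(p,T=None):
    z=p["range_z"].astype(float);K=p["mtx"];v,u=np.mgrid[:384,:512]
    P=np.stack([(u-K[0,2])/K[0,0]*z,(v-K[1,2])/K[1,1]*z,z],-1)
    T=p["T"] if T is None else T
    W=P@T[:3,:3].T+T[:3,3]; W[z<=0]=np.nan
    return W
def TW(s):
    T=np.eye(4);T[:3,:3]=R.from_quat(s["tool_rot"]).as_matrix();T[:3,3]=s["tool_pos"];return T
def wrist():
    s=env.get_state();p=env.capture("wrist");return s,p,TW(s)@p["tool_from_camera"]
def proj(T,K,P):
    c=np.linalg.inv(T)@np.append(P,1);return K[0,0]*c[0]/c[2]+K[0,2],K[1,1]*c[1]/c[2]+K[1,2]
def circ(xy):
    f=lambda q:np.hypot(xy[:,0]-q[0],xy[:,1]-q[1])-q[2]
    r=least_squares(f,[*xy.mean(0),0.05],loss='soft_l1',f_scale=0.003);return r.x
E
python3 - <<'E'
from h import *
for n in ("side","top"):
    p=env.capture(n);W=cloud(p);c=p["color"].astype(int)
    hsv=cv2.cvtColor(p["color"],cv2.COLOR_BGR2HSV)
    for l in ("tank","coupling","measure","dish","carton"):
        for r in env.outline_of(p,l)[:4]:
            m=r["region"]&~np.isnan(W[...,0]);X=W[m]
            if len(X)<10: continue
            print(n,l,round(r["score"],2),m.sum(),"min",np.percentile(X,2,axis=0).round(3),"max",np.percentile(X,98,axis=0).round(3))
            if l=="tank":
                L=X[abs(X[:,2]-.08)<.006]
                if len(L)>50:
                    h=cv2.convexHull(L[:,:2].astype(np.float32))[:,0]; print("  lid circ",circ(h).round(4))
                A=X[X[:,2]>.125]
                if len(A)>5: print("  adaptor",A[:,:2].mean(0).round(4), A[:,2].max().round(3))
            if l=="coupling":
                for nm,mm in (("blue",(hsv[...,0]>100)&(hsv[...,0]<130)&(hsv[...,1]>120)),("orange",(hsv[...,0]<20)&(hsv[...,1]>150))):
                    Y=W[m&mm]; 
                    if nm=="blue": print("  blue",Y.mean(0).round(4),Y.max(0).round(4),len(Y))
                    else:
                        for s in (1,-1):
                            Z=Y[(Y[:,1]-np.median(X[:,1]))*s>0];print("  orange",s,Z.mean(0).round(4),len(Z))
E
```

```text
side tank 0.79 3145 min [0.22  0.128 0.011] max [0.415 0.311 0.204]
  lid circ [0.3201 0.2272 0.1   ]
  adaptor [0.321 0.215] 0.213
side tank 0.65 2009 min [ 0.49   0.069 -0.   ] max [0.644 0.223 0.157]
  lid circ [0.5713 0.1477 0.0827]
  adaptor [0.5711 0.1412] 0.163
side coupling 0.81 524 min [ 0.566 -0.273  0.008] max [ 0.613 -0.113  0.069]
  blue [ 0.5915 -0.1936  0.0618] [ 0.6025 -0.1795  0.0704] 74
  orange 1 [ 0.6023 -0.1166  0.0435] 34
  orange -1 [ 0.5825 -0.2676  0.0397] 40
side measure 0.58 991 min [ 0.533  0.344 -0.001] max [0.615 0.611 0.203]
side measure 0.49 482 min [ 0.741 -0.063  0.003] max [0.819 0.02  0.042]
side dish 0.64 528 min [ 0.741 -0.062 -0.001] max [0.824 0.03  0.042]
side dish 0.35 1897 min [0.494 0.069 0.011] max [0.644 0.21  0.157]
side carton 0.65 1419 min [ 0.459 -0.492  0.018] max [ 0.542 -0.383  0.054]
top tank 0.94 4393 min [0.734 0.098 0.024] max [0.933 0.289 0.207]
  adaptor [0.8299 0.1898] 0.214
top tank 0.71 4906 min [0.217 0.135 0.05 ] max [0.413 0.329 0.208]
  adaptor [0.3203 0.2257] 0.214
top tank 0.62 2531 min [0.492 0.076 0.059] max [0.645 0.224 0.158]
  lid circ [0.5713 0.1503 0.0819]
  adaptor [0.5698 0.1487] 0.164
top coupling 0.9 441 min [ 0.566 -0.267  0.029] max [ 0.613 -0.11   0.069]
  blue [ 0.5925 -0.1865  0.0638] [ 0.6099 -0.176   0.0714] 64
  orange 1 [ 0.601  -0.1131  0.0433] 31
  orange -1 [ 0.582  -0.2623  0.038 ] 36
top dish 0.75 674 min [ 0.742 -0.059 -0.002] max [0.823 0.025 0.042]
top carton 0.91 1071 min [ 0.456 -0.483  0.006] max [ 0.543 -0.372  0.054]
```

```bash
cat >> h.py <<'E'
def plan(tgt,yaw_y,step=0.045,grip=0.0,dt=None,turnonly=False):
    """rows to reach tgt with tool pointing down and tool y axis at world azimuth yaw_y (deg)"""
    s=env.get_state();p=s["tool_pos"].copy();r=R.from_quat(s["tool_rot"])
    a=np.radians(yaw_y);y=np.array([np.cos(a),np.sin(a),0]);z=np.array([0,0,-1.]);x=np.cross(y,z)
    g=R.from_matrix(np.stack([x,y,z],1));rows=[]
    tgt=np.array(tgt,float)
    for _ in range(40):
        d=tgt-p;w=(r.inv()*g).as_rotvec()
        if np.linalg.norm(d)<3e-4 and np.linalg.norm(w)<3e-3:break
        d*=min(1,step/max(1e-9,np.linalg.norm(d)))
        w*=min(1,0.16/max(1e-9,np.linalg.norm(w)))
        t=np.round(r.inv().apply(d)/0.05,2);w=np.round(w,3)
        rows.append([*(t+0.).tolist(),*(w+0.).tolist(),grip])
        p=p+r.apply(t*0.05);r=r*R.from_rotvec(w)
    print("cur",s["tool_pos"].round(4),"n",len(rows))
    for i in range(0,len(rows),10):print(str(rows[i:i+10]).replace("-0.0,","0.0,"))
E
python3 -c "
from h import *
plan([0.55,-0.190,0.24],-7.4)"
```

```text
cur [ 0.1651 -0.5246  0.2221] n 12
[[0.82, -0.36, -0.03, 0.0, 0.0, -0.16, 0.0], [0.87, -0.22, -0.03, 0.0, 0.0, -0.16, 0.0], [0.9, -0.08, -0.03, 0.0, 0.0, -0.16, 0.0], [0.9, 0.06, -0.03, 0.0, 0.0, -0.16, 0.0], [0.88, 0.2, -0.03, 0.0, 0.0, -0.16, 0.0], [0.83, 0.34, -0.03, 0.0, 0.0, -0.16, 0.0], [0.77, 0.47, -0.03, 0.0, 0.0, -0.16, 0.0], [0.68, 0.59, -0.03, 0.0, 0.0, -0.017, 0.0], [0.67, 0.6, -0.04, 0.0, 0.0, 0.0, 0.0], [0.67, 0.6, -0.03, 0.0, 0.0, 0.0, 0.0]]
[[0.67, 0.59, -0.04, 0.0, 0.0, 0.0, 0.0], [0.23, 0.2, -0.01, 0.0, 0.0, 0.0, 0.0]]
```

>>> drive_tool([
  [[0.82,-0.36,-0.03,0,0,-0.16,0],[0.87,-0.22,-0.03,0,0,-0.16,0],[0.9,-0.08,-0.03,0,0,-0.16,0],[0.9,0.06,-0.03,0,0,-0.16,0],[0.88,0.2,-0.03,0,0,-0.16,0],[0.83,0.34,-0.03,0,0,-0.16,0],[0.77,0.47,-0.03,0,0,-0.16,0],[0.68,0.59,-0.03,0,0,-0.02,0],[0.67,0.6,-0.04,0,0,0,0],[0.67,0.6,-0.03,0,0,0,0]],
])

```text
t: 3.05
tool_pos: [0.5055, -0.2203, 0.2376]
tool_rot: [0.742, 0.67, -0.002, 0.002]
force: [1.1, -0.4, -0.1]
finger_gap: 0.0857
```

```bash
cat > look.py <<'E'
from h import *
import sys
s,p,T=wrist();cv2.imwrite("pics/%s.png"%sys.argv[1],p["color"])
print("T",T.round(3).tolist(),s["tool_pos"].round(4),s["force"].round(2),s["t"])
for l in ("coupling_grip","mouth","lever_a_pad","lever_b_pad"):
    for r in env.mark_of(p,l)[:2]:
        v,u=r["at"];print(l,round(r["score"],2),round(u*512),round(v*384))
W=cloud(p,T);np.save("/tmp/W.npy",W)
hsv=cv2.cvtColor(p["color"],cv2.COLOR_BGR2HSV)
m=np.zeros((384,512),bool)
for r in env.outline_of(p,"coupling")[:1]:m=r["region"]
m=cv2.dilate(m.astype(np.uint8),np.ones((9,9)))>0
X=W[m&~np.isnan(W[...,0])]
bl=(hsv[...,0]>100)&(hsv[...,0]<130)&(hsv[...,1]>120)&m
og=((hsv[...,0]<20)&(hsv[...,1]>150)&m).astype(np.uint8)
Y=W[bl];Y=Y[~np.isnan(Y[:,0])];print("blue",len(Y),Y.min(0).round(4),Y.max(0).round(4))
t=Y[Y[:,2]>Y[:,2].max()-.004]
if len(t)>20:
    hh=cv2.convexHull(t[:,:2].astype(np.float32))[:,0];print("post top circ",circ(hh).round(4),t[:,2].mean().round(4))
n,lab,st,ce=cv2.connectedComponentsWithStats(og)
for i in range(1,n):
    if st[i,4]>30:
        Z=W[lab==i];Z=Z[~np.isnan(Z[:,0])];
        if len(Z):print("orange",st[i,4],ce[i].round(),Z.mean(0).round(4),Z[:,2].max().round(4))
E
python3 look.py w1
```

```text
T [[0.995, -0.098, -0.027, 0.512], [-0.102, -0.957, -0.272, -0.152], [0.001, 0.274, -0.962, 0.389], [0.0, 0.0, 0.0, 1.0]] [ 0.5055 -0.2203  0.2376] [ 1.11 -0.45 -0.14] 3.05
coupling_grip 0.76 335 134
mouth 0.57 322 134
mouth 0.55 321 134
lever_a_pad 0.96 336 59
lever_a_pad 0.67 266 316
lever_b_pad 0.76 322 205Traceback (most recent call last):
  File "look.py", line 16, in <module>
    Y=W[bl];Y=Y[~np.isnan(Y[:,0])];print("blue",len(Y),Y.min(0).round(4),Y.max(0).round(4))
                                                       ~~~~~^^^
    return umr_minimum(a, axis, None, out, keepdims, initial, where)
ValueError: zero-size array to reduction operation minimum which has no identity
```

View pics/w1.png

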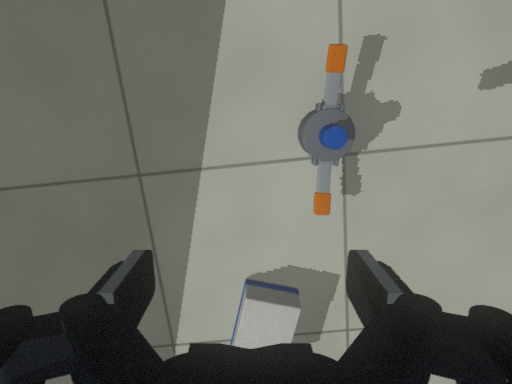

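```bash
sed -i 's/Y=W\[bl\];.*/print(m.sum(),bl.sum(),og.sum());Y=W[bl];Y=Y[~np.isnan(Y[:,0])];Y=np.vstack([Y,np.zeros((1,3))]) if len(Y)==0 else Y;print("blue",len(Y),Y.min(0).round(4),Y.max(0).round(4))/; s/\[:1\]:m=r/[:1]:print(r["score"],r["at"],r["region"].sum());m=r/' look.py; python3 look.py w2
```

```text
T [[0.995, -0.1, -0.028, 0.51], [-0.103, -0.956, -0.273, -0.154], [-0.0, 0.274, -0.962, 0.389], [0.0, 0.0, 0.0, 1.0]] [ 0.5036 -0.2226  0.2372] [-0.72  0.59 -0.31] 3.35
coupling_grip 0.84 334 136
mouth 0.31 266 315
lever_a_pad 0.98 337 54
lever_b_pad 0.84 321 202
0.69 [0.3422, 0.6445] 4601
6652 550 812
blue 547 [ 0.5814 -0.2002  0.0416] [ 0.6044 -0.1777  0.0698]
post top circ [ 0.593  -0.1889  0.0113] 0.068
orange 491 [338.  55.] [ 0.6019 -0.1139  0.0444] 0.0482
orange 321 [324. 201.] [ 0.5824 -0.2641  0.0398] 0.0433
```

```bash
python3 -c "
from h import *
for i in range(5):print(env.get_state()['tool_pos'].round(4),env.get_state()['t'])
plan([0.593,-0.189,0.115],-7.4)"
```

```text
[ 0.504  -0.2219  0.2375] 3.65
[ 0.504  -0.2219  0.2375] 3.65
[ 0.504  -0.2219  0.2375] 3.65
[ 0.504  -0.2219  0.2375] 3.65
[ 0.504  -0.2219  0.2375] 3.65
cur [ 0.504  -0.2219  0.2375] n 4
[[0.25, 0.49, 0.71, 0.0, 0.006, 0.027, 0.0], [0.25, 0.49, 0.71, 0.0, 0.0, 0.0, 0.0], [0.26, 0.49, 0.71, 0.0, 0.0, 0.0, 0.0], [0.11, 0.22, 0.32, 0.0, 0.0, 0.0, 0.0]]
```

>>> drive_tool([
  [[0.25,0.49,0.71,0,0.006,0.027,0],[0.25,0.49,0.71,0,0,0,0],[0.26,0.49,0.71,0,0,0,0],[0.11,0.22,0.32,0,0,0,0],[0,0,0,0,0,0,0]],
])

```text
t: 4.28
tool_pos: [0.5956, -0.1934, 0.114]
tool_rot: [0.754, 0.657, 0.0, 0.003]
force: [-0.7, -0.4, 0.9]
finger_gap: 0.0854
```

```bash
python3 look.py w3; python3 -c "
from h import *
plan([0.593,-0.189,0.066],-7.4)"
```

```text
T [[0.991, -0.133, -0.033, 0.604], [-0.137, -0.953, -0.269, -0.126], [0.005, 0.271, -0.962, 0.266], [0.0, 0.0, 0.0, 1.0]] [ 0.5956 -0.1934  0.114 ] [-0.65 -0.36  0.88] 4.275
coupling_grip 0.76 247 203
coupling_grip 0.22 246 188
lever_a_pad 0.79 242 89
lever_b_pad 0.58 244 295
0.82 [0.5026, 0.4795] 8580
11321 1204 1682
blue 1200 [ 0.5783 -0.2061  0.0393] [ 0.6046 -0.1768  0.0701]
post top circ [ 0.5933 -0.1887  0.0115] 0.068
orange 1052 [244.  89.] [ 0.6026 -0.1135  0.0443] 0.048
orange 630 [247. 291.] [ 0.5831 -0.2638  0.0395] 0.0424
cur [ 0.5964 -0.1948  0.1168] n 2
[[0.1, -0.08, 0.89, 0.009, 0.005, -0.01, 0.0], [0.01, -0.01, 0.13, 0.0, 0.0, 0.0, 0.0]]
```

>>> drive_tool([
  [[0.1,-0.06,0.5,0.005,0.003,-0.006,0],[0,0,0.4,0,0,0,0],[0,0,0,0,0,0,0]],
])

```text
t: 4.95
tool_pos: [0.5954, -0.1918, 0.0749]
tool_rot: [0.753, 0.658, 0.002, 0.005]
force: [0.8, 0.7, -0.6]
finger_gap: 0.0857
```

```bash
cat > st.py <<'E'
from h import *
P=[];F=[];Q=[]
import sys
n=int(sys.argv[1]) if len(sys.argv)>1 else 4
for i in range(n):
    s=env.get_state();P.append(s["tool_pos"]);F.append(s["force"]);Q.append(TW(s)[:3,:3])
    if i<n-1: env.capture("side")
M=np.mean(Q,0)
print("mean",np.mean(P,0).round(4),"sd",np.std(P,0).round(4),"F",np.mean(F,0).round(2),"sd",np.std(F,0).round(2),"z",M[:,2].round(3),"yaw_y",np.degrees(np.arctan2(M[1,1],M[0,1])).round(2),"t",s["t"],s["finger_gap"])
E
python3 st.py
```

```text
mean [ 0.5966 -0.1919  0.0762] sd [0.0008 0.     0.0008] F [0.17 0.15 0.11] sd [0.43 0.33 0.43] z [ 0.012 -0.006 -1.   ] yaw_y -7.75 t 5.1 0.08553240416432138
```

>>> drive_tool([
  [[0.06,-0.05,0.12,0.004,0.008,0,0],[0.0,0,0.08,0,0,0,0],[0,0,0,0,0,0,0]],
])

```text
t: 5.48
tool_pos: [0.5966, -0.1887, 0.0684]
tool_rot: [0.753, 0.658, 0.006, 0.004]
force: [-0.4, 0.8, 0.4]
finger_gap: 0.0857
```

```bash
python3 st.py 5
```

```text
mean [ 0.5968 -0.1887  0.0686] sd [0.0001 0.     0.0001] F [ 0.1   0.28 -0.01] sd [0.48 0.35 0.3 ] z [ 0.015  0.001 -1.   ] yaw_y -7.75 t 5.675 0.08534477639832244
```

>>> drive_tool([
  [[0,-0.06,0.02,0.015,0.0,0,0],[0.0,0,0,0,0,0,0.4],[0,0,0,0,0,0,0.6],[0,0,0,0,0,0,1],[0,0,0,0,0,0,1],[0,0,0,0,0,0,1],[0,0,0,0,0,0,1]],
], force=60)

```text
t: 6.55
tool_pos: [0.5939, -0.1883, 0.0678]
tool_rot: [0.753, 0.658, 0.001, -0.001]
force: [-0.5, -0.6, 0.6]
finger_gap: 0.0
```

```bash
python3 st.py 3; python3 look.py w4
```

```text
mean [ 0.5939 -0.1883  0.0678] sd [0. 0. 0.] F [ 0.03 -0.34  0.06] sd [0.56 0.48 0.41] z [-0.001  0.003 -1.   ] yaw_y -7.74 t 6.65 0.00022218811006371116
T [[0.991, -0.131, -0.036, 0.603], [-0.136, -0.955, -0.262, -0.122], [-0.0, 0.265, -0.964, 0.22], [0.0, 0.0, 0.0, 1.0]] [ 0.5939 -0.1883  0.0678] [-0.26  0.33 -0.23] 6.65
coupling_grip 0.7 250 239
lever_a_pad 0.82 247 97
lever_b_pad 0.7 247 343
0.71 [0.5167, 0.4867] 9287
12268 1038 1985
blue 1033 [ 0.5776 -0.1986  0.0388] [ 0.6045 -0.1765  0.1251]
orange 1681 [248.  94.] [ 0.6027 -0.1135  0.0444] 0.0484
orange 303 [250. 337.] [ 0.585  -0.2523  0.0545] 0.1518
```

View pics/w4.png

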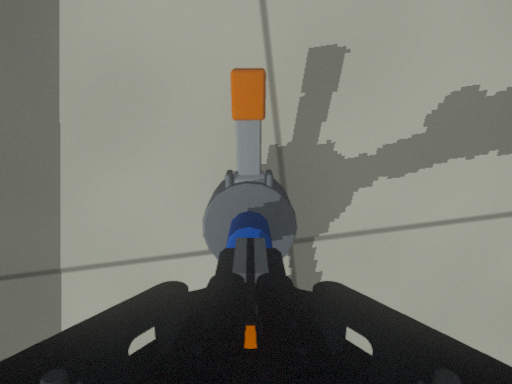

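```bash
python3 - <<'E'
import numpy as np
W=np.load('/tmp/W.npy')
for v in range(190,345,8):print(v,[W[v,u].round(3).tolist() for u in (240,250,258)])
E
python3 - <<'E'
from h import *
for n in("side","top"):
    p=env.capture(n);x=p["color"];c=proj(p["T"],p["mtx"],[.593,-.189,.06]);u,v=map(int,c)
    k=x[max(0,v-60):v+60,u-70:u+70];cv2.imwrite(f"pics/c_{n}.png",cv2.resize(k,None,fx=5,fy=5,interpolation=cv2.INTER_CUBIC))
E
```

```text
190 [[0.591, -0.165, 0.04], [0.597, -0.165, 0.04], [0.601, -0.166, 0.04]]
198 [[0.59, -0.169, 0.042], [0.596, -0.17, 0.041], [0.601, -0.171, 0.039]]
206 [[0.59, -0.174, 0.04], [0.595, -0.175, 0.04], [0.6, -0.175, 0.041]]
214 [[0.589, -0.178, 0.044], [0.595, -0.177, 0.049], [0.599, -0.179, 0.043]]
222 [[0.59, -0.178, 0.057], [0.595, -0.177, 0.061], [0.599, -0.179, 0.058]]
230 [[0.59, -0.178, 0.068], [0.595, -0.179, 0.068], [0.599, -0.18, 0.068]]
238 [[0.591, -0.177, 0.082], [0.595, -0.178, 0.081], [0.599, -0.178, 0.082]]
246 [[0.591, -0.177, 0.091], [0.595, -0.178, 0.09], [0.599, -0.178, 0.091]]
254 [[0.591, -0.177, 0.099], [0.595, -0.178, 0.098], [0.598, -0.178, 0.099]]
262 [[0.591, -0.178, 0.105], [0.595, -0.178, 0.106], [0.598, -0.178, 0.106]]
270 [[0.591, -0.177, 0.112], [0.595, -0.178, 0.113], [0.598, -0.178, 0.112]]
278 [[0.592, -0.177, 0.12], [0.595, -0.18, 0.115], [0.598, -0.178, 0.119]]
286 [[0.592, -0.177, 0.125], [0.594, -0.183, 0.115], [0.598, -0.177, 0.126]]
294 [[0.592, -0.177, 0.13], [0.594, -0.186, 0.115], [0.598, -0.179, 0.128]]
302 [[0.592, -0.177, 0.134], [0.593, -0.19, 0.114], [0.597, -0.184, 0.124]]
310 [[0.592, -0.179, 0.135], [0.593, -0.193, 0.115], [0.597, -0.187, 0.125]]
318 [[0.59, -0.188, 0.126], [0.592, -0.197, 0.114], [0.596, -0.189, 0.125]]
326 [[0.59, -0.191, 0.126], [0.584, -0.256, 0.039], [0.596, -0.193, 0.125]]
334 [[0.589, -0.195, 0.125], [0.584, -0.261, 0.04], [0.595, -0.196, 0.124]]
342 [[0.589, -0.196, 0.128], [0.583, -0.268, 0.04], [0.595, -0.197, 0.128]]
```

View pics/c_side.png

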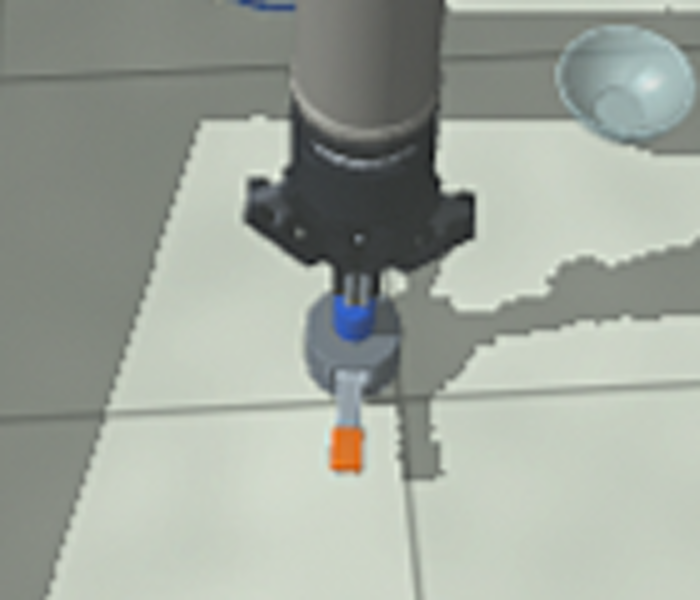

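Run:
```python
import cv2
x=cv2.imread("pics/w4.png")[180:340,170:330];cv2.imwrite("pics/w4z.png",cv2.resize(x,None,fx=3.7,fy=3.7,interpolation=cv2.INTER_CUBIC))
```

```text
(no output)
```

View pics/w4z.png

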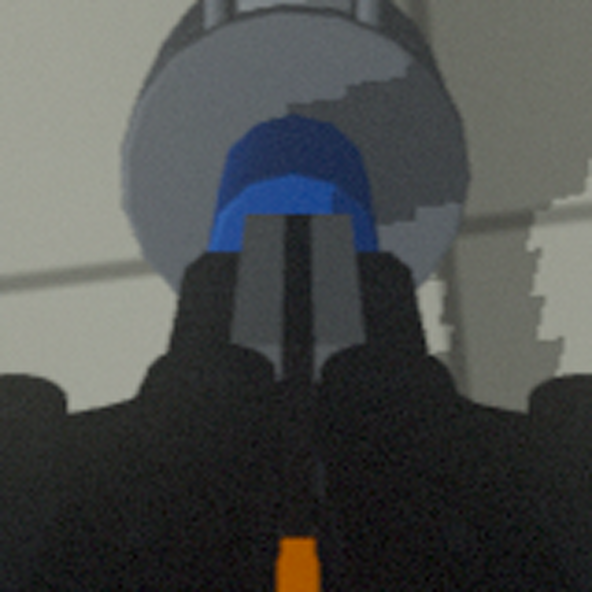

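Run:
```python
from h import *
s,p,T=wrist();W=cloud(p,p["tool_from_camera"]);print(p["tool_from_camera"].round(4).tolist())
print(s["tool_pos"],s["qpos"].round(3))
m=(p["range_z"]>0)
for u in (235,240,246,256,262):print(u,[W[v,u].round(4).tolist() for v in (236,238,240,244,248)])
Ww=cloud(p,T);print("bench",np.nanmedian(Ww[20:60,150:200,2]))
print("depth raw",p["range_z"][232:250,240])
```

```text
[[-0.0007, -0.9634, -0.2679, 0.0674], [1.0, -0.0009, 0.0004, -0.0003], [-0.0006, -0.2679, 0.9634, -0.1518], [0.0, 0.0, 0.0, 1.0]]
[ 0.59387647 -0.18829434  0.06773497] [ 0.53   0.611 -0.378  1.492  0.238  1.086 -0.033]
235 [[0.0063, -0.0078, -0.0007], [0.0051, -0.0078, -0.0005], [0.004, -0.0079, -0.0004], [0.0016, -0.0079, 0.0001], [0.0063, -0.0072, -0.0154]]
240 [[0.0063, -0.0053, -0.0008], [0.0104, -0.0049, -0.0133], [0.0111, -0.0048, -0.0174], [0.0108, -0.0047, -0.0211], [0.0105, -0.0046, -0.0247]]
246 [[0.0064, -0.0023, -0.001], [0.0111, -0.0021, -0.0151], [0.0105, -0.0021, -0.0159], [0.0104, -0.002, -0.0202], [0.0107, -0.002, -0.0252]]
256 [[0.006, 0.0028, -0.0], [0.0106, 0.0025, -0.0139], [0.0104, 0.0024, -0.0157], [0.0106, 0.0024, -0.0206], [0.0106, 0.0023, -0.0249]]
262 [[0.0061, 0.0058, -0.0004], [0.0107, 0.0052, -0.0141], [0.0102, 0.0052, -0.0153], [0.0105, 0.005, -0.0204], [0.0105, 0.0048, -0.0246]]
bench -5.478751894200107e-05
depth raw [0.16137488 0.1627925  0.16154331 0.1629678  0.16179548 0.16298161
 0.14871202 0.14694816 0.1445687  0.14528328 0.14333181 0.14296821
 0.14114189 0.1414404  0.14015849 0.13804993 0.13774525 0.13755952]
```

The wrist picture shows the shut fingertips at row 238 hovering about 12 mm above the post top (rows 228–238). The tips really lie about 13 mm behind the reported TCP, not 22 mm ahead. I'll trust the camera over the brief, open again, and go lower.

>>> drive_tool([
  [[0,0,-0.2,0,0,0,0.3],[0,0,0,0,0,0,0.3],[0,0,0,0,0,0,0.3],[0,0,0,0,0,0,0.3]],
])

```text
t: 7.6
tool_pos: [0.5943, -0.1884, 0.0789]
tool_rot: [0.753, 0.658, 0.001, -0.001]
force: [0.4, 0.3, 0.4]
finger_gap: 0.0598
```

```bash
python3 st.py 2; python3 look.py w5;python3 - <<'E'
from h import *
s,p,T=wrist();W=cloud(p,p["tool_from_camera"])
# finger points
m=(abs(W[...,1])<.06)&(W[...,2]<0.0)&(W[...,2]>-0.06)&(W[...,0]<.03)
for sgn in(1,-1):
    X=W[m&(W[...,1]*sgn>.015)];print(len(X),np.percentile(X,[1,50,99],axis=0).round(4).tolist())
E
```

```text
mean [ 0.5942 -0.1884  0.0789] sd [0.0001 0.     0.0001] F [ 0.05 -0.1   0.07] sd [0.4  0.45 0.34] z [ 0.     0.003 -1.   ] yaw_y -7.74 t 7.65 0.059557413472735306
T [[0.991, -0.131, -0.036, 0.603], [-0.136, -0.955, -0.263, -0.122], [0.0, 0.265, -0.964, 0.231], [0.0, 0.0, 0.0, 1.0]] [ 0.5941 -0.1884  0.0788] [-0.35 -0.55 -0.27] 7.65
coupling_grip 0.61 250 232
lever_b_pad 0.7 246 328
0.92 [0.5586, 0.4846] 11448
14605 1794 2274
blue 1784 [ 0.5777 -0.2075  0.0391] [ 0.6045 -0.177   0.0701]
post top circ [ 0.593  -0.1886  0.0115] 0.0679
orange 1467 [247.  94.] [ 0.6027 -0.1133  0.0444] 0.0489
orange 807 [249. 326.] [ 0.583  -0.2638  0.0393] 0.0429
2682 [[-0.0107, 0.0295, -0.0598], [0.0068, 0.0312, -0.0414], [0.013, 0.051, -0.0161]]
2687 [[-0.0107, -0.0515, -0.0598], [0.0068, -0.0315, -0.0413], [0.0131, -0.0297, -0.0159]]
```

View pics/w5.png

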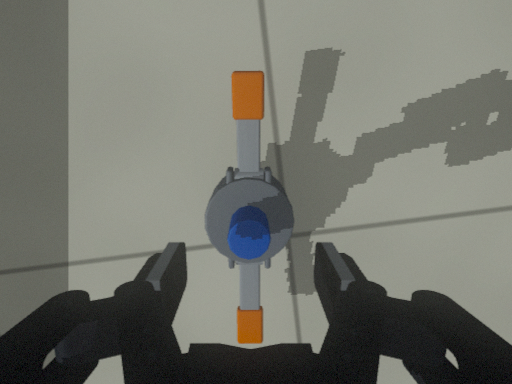

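>>> drive_tool([
  [[0,-0.02,0.4,0,0,0,0.3],[0,0,0.4,0,0,0,0.3],[0,0,0.1,0,0,0,0.3],[0,0,0,0,0,0,0.3]],
])

```text
t: 8.5
tool_pos: [0.5941, -0.1883, 0.0337]
tool_rot: [0.753, 0.658, 0.002, -0.0]
force: [0.6, -0.1, 0.4]
finger_gap: 0.0597
```

```bash
python3 st.py 2
```

```text
mean [ 0.5942 -0.1884  0.0338] sd [0.0001 0.     0.0001] F [ 0.08 -0.31  0.23] sd [0.52 0.19 0.2 ] z [ 0.002  0.002 -1.   ] yaw_y -7.75 t 8.55 0.05976918581565095
```

>>> drive_tool([
  [[0,-0.02,0.04,0,0,0,0.4],[0,0,0,0,0,0,0.6],[0,0,0,0,0,0,1],[0,0,0,0,0,0,1],[0,0,0,0,0,0,1],[0,0,0,0,0,0,1]],
], force=60)

```text
t: 9.3
tool_pos: [0.5943, -0.1885, 0.0338]
tool_rot: [0.753, 0.658, 0.002, 0.001]
force: [-0.4, -0.2, 0.1]
finger_gap: 0.0222
```

```bash
python3 st.py 3; python3 look.py w6
```

```text
mean [ 0.5943 -0.1885  0.0338] sd [0. 0. 0.] F [-0.39 -0.77 -0.41] sd [0.24 0.48 0.39] z [ 0.005  0.001 -1.   ] yaw_y -7.76 t 9.4 0.022029829366459294
T [[0.991, -0.132, -0.031, 0.602], [-0.136, -0.955, -0.264, -0.122], [0.006, 0.266, -0.964, 0.186], [0.0, 0.0, 0.0, 1.0]] [ 0.5943 -0.1885  0.0338] [-0.68 -1.38 -0.6 ] 9.4
coupling_grip 0.56 250 266
lever_a_pad 0.42 251 267
0.75 [0.5714, 0.4877] 14113
18002 3343 2600
blue 3325 [ 0.5816 -0.2005  0.0396] [ 0.6054 -0.1765  0.0704]
post top circ [ 0.5938 -0.1885  0.0117] 0.0681
orange 2600 [248.  89.] [ 0.6033 -0.1135  0.0446] 0.0485
```

View pics/w6.png

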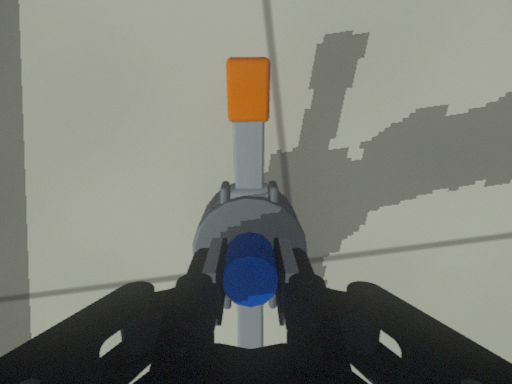

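>>> drive_tool([
  [[0,0,-0.4,0,0,0,1],[0,0,-0.8,0.005,0,0,1],[0,0,-0.9,0,0,0,1],[0,0,-0.9,0,0,0,1],[0,0,-0.9,0,0,0,1],[0,0,-0.2,0,0,0,1],[0,0,0,0,0,0,1]],
])

```text
t: 10.58
tool_pos: [0.5895, -0.1883, 0.2352]
tool_rot: [0.753, 0.658, -0.004, -0.008]
force: [-0.2, 0.3, -3.6]
finger_gap: 0.0219
```

```bash
python3 st.py 3; python3 -c "
from h import *
plan([0.566,0.02,0.245],-7.75,grip=1)"
```

```text
mean [ 0.5892 -0.1882  0.2346] sd [0.0003 0.0001 0.0005] F [-0.01 -0.04 -3.49] sd [0.3  0.26 0.22] z [-0.018  0.007 -1.   ] yaw_y -7.72 t 10.675 0.022273485238734275
cur [ 0.5889 -0.1881  0.2341] n 5
[[0.87, -0.22, -0.04, -0.02, -0.005, 0.001, 1], [0.87, -0.22, -0.05, 0.0, 0.0, 0.0, 1], [0.87, -0.22, -0.05, 0.0, 0.0, 0.0, 1], [0.87, -0.21, -0.04, 0.0, 0.0, 0.0, 1], [0.58, -0.15, -0.03, 0.0, 0.0, 0.0, 1]]
```

>>> drive_tool([
  [[0.5,-0.1,-0.04,-0.02,-0.005,0,1],[0.9,-0.22,-0.05,0,0,0,1],[0.9,-0.22,-0.05,0,0,0,1],[0.87,-0.21,-0.04,0,0,0,1],[0.6,-0.15,-0.03,0,0,0,1],[0.2,-0.1,0,0,0,0,1],[0,0,0,0,0,0,1]],
])

```text
t: 11.55
tool_pos: [0.5569, 0.0176, 0.2273]
tool_rot: [0.754, 0.656, -0.011, -0.01]
force: [-0.2, -1.5, -3.6]
finger_gap: 0.0224
```

```bash
python3 st.py 3; python3 look.py w7
```

```text
mean [0.5572 0.0167 0.2273] sd [0.0003 0.0008 0.0002] F [-0.04 -0.59 -3.21] sd [0.2  0.72 0.4 ] z [-0.03 -0.   -1.  ] yaw_y -8.03 t 11.65 0.021977578620713964
T [[0.989, -0.129, -0.066, 0.571], [-0.142, -0.954, -0.266, 0.083], [-0.028, 0.272, -0.962, 0.379], [0.0, 0.0, 0.0, 1.0]] [0.5576 0.0157 0.2276] [ 0.24 -0.55 -2.68] 11.65
coupling_grip 0.88 255 264
coupling_grip 0.61 250 28
lever_a_pad 0.8 248 92
lever_b_pad 0.73 254 264
lever_b_pad 0.53 248 92
0.87 [0.5661, 0.4865] 14214
18078 3337 2715
blue 3322 [ 0.542  -0.0069  0.2333] [0.5697 0.0279 0.2647]
post top circ [0.5582 0.0158 0.0116] 0.2619
orange 2715 [248.  88.] [0.5674 0.0912 0.235 ] 0.242
```

View pics/w7.png

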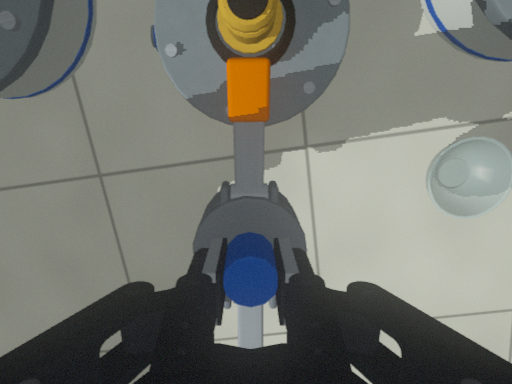

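>>> drive_tool([
  [[-0.3,0.1,-0.1,-0.02,0,0,1],[-0.2,0.1,-0.1,-0.01,0,0,1],[0,0,0,0,0,0,1],[0,0,0,0,0,0,1]],
])

```text
t: 12.45
tool_pos: [0.5655, -0.0134, 0.2399]
tool_rot: [0.756, 0.654, 0.001, 0.004]
force: [0.0, 0.9, -3.8]
finger_gap: 0.0223
```

```bash
python3 st.py 3
cat > tank.py <<'E'
from h import *
import sys
s,p,T=wrist();cv2.imwrite("pics/%s.png"%sys.argv[1],p["color"])
W=cloud(p,T)
for n in ("wrist",):
  X=W[~np.isnan(W[...,0])]
  d=np.hypot(X[:,0]-.571,X[:,1]-.149)
  L=X[(abs(X[:,2]-.08)<.004)&(d<.1)];print("lid",len(L),L[:,2].mean().round(4))
  # edge points: farthest per azimuth
  c0=np.array([.571,.149])
  for it in range(3):
    az=np.arctan2(L[:,1]-c0[1],L[:,0]-c0[0]);b=np.round(az/np.radians(3)).astype(int);rr=np.hypot(*(L[:,:2]-c0).T)
    E=[]
    for k in np.unique(b):
        i=np.where(b==k)[0]
        if len(i)<15:continue
        j=i[rr[i]>np.percentile(rr[i],97)]
        E.append(L[j,:2].mean(0))
    E=np.array(E);rE=np.hypot(*(E-c0).T);E=E[rE>.072];
    q=circ(E);print("lid edge fit",len(E),q.round(4));c0=q[:2]
    f=lambda q:np.hypot(E[:,0]-q[0],E[:,1]-q[1])-.0825
    q2=least_squares(f,c0,loss='soft_l1',f_scale=.002).x;print("  fixed R",q2.round(4))
  A=X[(d<.04)&(X[:,2]>.11)];print("adaptor",len(A),A.min(0).round(4),A.max(0).round(4))
  for lo,hi in ((.098,.108),(.146,.1535),(.1535,.157),(.157,.164)):
    B=A if lo>.11 else X[d<.05]
    B=B[(B[:,2]>lo)&(B[:,2]<hi)]
    if len(B)>30:
        hh=cv2.convexHull(B[:,:2].astype(np.float32))[:,0];print(lo,len(B),"mean",B.mean(0).round(4),"hull circ",circ(hh).round(4))
E
python3 tank.py w8
```

```text
mean [ 0.5655 -0.0134  0.2399] sd [0.     0.0001 0.    ] F [ 0.36  0.13 -3.32] sd [0.94 0.51 0.35] z [ 0.006 -0.005 -1.   ] yaw_y -8.27 t 12.55 0.022285469205937113
lid 10081 0.08
lid edge fit 52 [0.5731 0.1485 0.0816]
  fixed R [0.5733 0.1497]
lid edge fit 51 [0.5731 0.1483 0.0815]
  fixed R [0.5733 0.1496]
lid edge fit 51 [0.5731 0.1483 0.0815]
  fixed R [0.5733 0.1496]
adaptor 230 [0.5509 0.1271 0.11  ] [0.5906 0.1387 0.1305]
0.098 1144 mean [0.5701 0.1253 0.1023] hull circ [0.573  0.1474 0.0339]
```

View pics/w8.png

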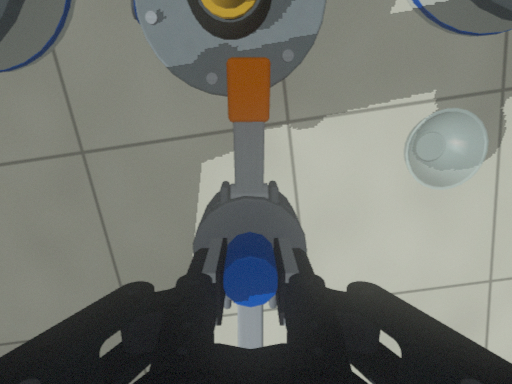

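```bash
python3 -c "
from h import *
plan([0.573,0.08,0.235],-7.75,grip=1,step=0.03)"
```

```text
cur [ 0.5654 -0.013   0.2397] n 4
[[0.6, -0.04, 0.03, 0.006, 0.004, -0.008, 1], [0.6, -0.03, 0.03, 0.0, 0.0, 0.0, 1], [0.6, -0.03, 0.03, 0.0, 0.0, 0.0, 1], [0.06, -0.01, 0.0, 0.0, 0.0, 0.0, 1]]
```

>>> drive_tool([
  [[0.6,-0.04,0.0,0.006,0.004,-0.008,1],[0.6,-0.03,0,0,0,0,1],[0.6,-0.03,0,0,0,0,1],[0.06,0,0,0,0,0,1],[0,0,0,0,0,0,1]],
])

```text
t: 13.22
tool_pos: [0.5729, 0.0829, 0.2383]
tool_rot: [0.753, 0.658, -0.001, -0.001]
force: [0.1, -0.6, -3.0]
finger_gap: 0.0221
```

```bash
python3 st.py 3;python3 tank.py w9; python3 -c "
from h import *
plan([0.573,0.149,0.235],-7.75,grip=1,step=0.03)"
```

```text
mean [0.5729 0.0829 0.2384] sd [0.0001 0.0002 0.0001] F [ 0.06 -0.11 -3.07] sd [0.05 0.57 0.06] z [-0.002  0.    -1.   ] yaw_y -7.71 t 13.325 0.022063730859792994
lid 17551 0.08
lid edge fit 109 [0.5731 0.1491 0.0815]
  fixed R [0.5732 0.1487]
lid edge fit 109 [0.5731 0.1491 0.0815]
  fixed R [0.5731 0.1487]
lid edge fit 109 [0.5731 0.1491 0.0815]
  fixed R [0.5731 0.1487]
adaptor 6045 [0.5495 0.1091 0.1101] [0.5923 0.1707 0.2529]
0.098 1104 mean [0.5684 0.1478 0.1021] hull circ [0.573  0.1488 0.0345]
0.146 138 mean [0.5594 0.1503 0.1526] hull circ [0.5721 0.1492 0.0181]
0.1535 280 mean [0.5611 0.1493 0.1548] hull circ [0.5711 0.1497 0.0163]
0.157 262 mean [0.5643 0.1485 0.1596] hull circ [0.5719 0.1493 0.0119]
cur [0.573  0.0822 0.2385] n 3
[[0.59, -0.08, 0.03, -0.002, 0.0, -0.001, 1], [0.59, -0.08, 0.03, 0.0, 0.0, 0.0, 1], [0.14, -0.02, 0.01, 0.0, 0.0, 0.0, 1]]
```

View pics/w9.png

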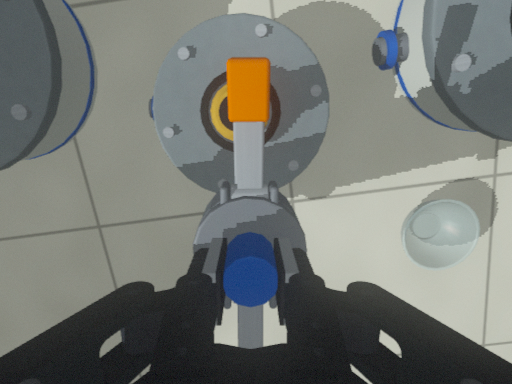

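>>> drive_tool([
  [[0.55,-0.07,0.0,0,0,0,1],[0.55,-0.07,0,0,0,0,1],[0.24,-0.04,0,0,0,0,1],[0,0,0,0,0,0,1]],
])

```text
t: 13.88
tool_pos: [0.5748, 0.1442, 0.2382]
tool_rot: [0.757, 0.653, -0.002, 0.001]
force: [-0.1, -0.2, -3.3]
finger_gap: 0.0224
```

```bash
python3 st.py 3
python3 - <<'E'
from h import *
for n in("side","top"):
    p=env.capture(n);x=p["color"];c=proj(p["T"],p["mtx"],[.573,.149,.2]);u,v=map(int,c)
    k=x[max(0,v-50):v+50,u-60:u+60];cv2.imwrite(f"pics/d_{n}.png",cv2.resize(k,None,fx=6,fy=6,interpolation=cv2.INTER_CUBIC))
    W=cloud(p);hsv=cv2.cvtColor(x,cv2.COLOR_BGR2HSV)
    m=(hsv[...,0]>100)&(hsv[...,0]<130)&(hsv[...,1]>120)&(np.hypot(W[...,0]-.573,W[...,1]-.149)<.04)&(W[...,2]>.2)
    Y=W[m];print(n,len(Y),Y.mean(0) if len(Y) else'')
    og=(hsv[...,0]<20)&(hsv[...,1]>150)&(np.hypot(W[...,0]-.573,W[...,1]-.149)<.11)&(W[...,2]>.17)
    Y=W[og];
    for s in(1,-1):
        Z=Y[(Y[:,1]-.149)*s>0.04];print(len(Z),Z.mean(0).round(4))
E
```

```text
mean [0.575  0.1432 0.2381] sd [0.0002 0.0007 0.    ] F [-0.03 -0.13 -3.27] sd [0.1  0.68 0.  ] z [-0.002 -0.006 -1.   ] yaw_y -8.47 t 13.975 0.022077192470517315
side 70 [0.57254904 0.13459294 0.26277501]
16 [0.5812 0.2122 0.2469]
35 [0.5625 0.0616 0.2439]
top 0 
0 [nan nan nan]
64 [0.5633 0.0672 0.2445]<stdin>:11: RuntimeWarning: Mean of empty slice.
  ret = um.true_divide(
```

View pics/d_side.png

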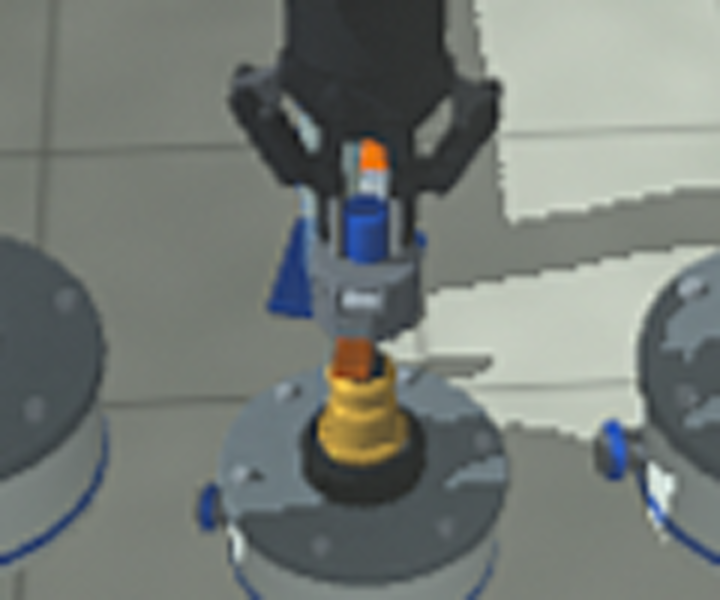

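>>> drive_tool([
  [[0.11,-0.05,0.1,0,0.006,0.01,1],[0,0,0.3,0,0,0,1],[0,0,0.3,0,0,0,1],[0,0,0.1,0,0,0,1],[0,0,0,0,0,0,1]],
])

```text
t: 14.7
tool_pos: [0.5728, 0.1458, 0.1937]
tool_rot: [0.762, 0.647, -0.002, -0.0]
force: [0.1, -0.3, -3.3]
finger_gap: 0.0224
```

```bash
python3 st.py 3; python3 -c "
from h import *
plan([0.5735,0.149,0.195],-7.75,grip=1,step=0.03)"
```

```text
mean [0.573  0.1459 0.1941] sd [0.0002 0.0001 0.0003] F [-0.14 -0.16 -3.74] sd [0.3  0.37 0.35] z [-0.003 -0.001 -1.   ] yaw_y -9.36 t 14.8 0.02192139982707404
cur [0.5733 0.146  0.1945] n 1
[[0.06, -0.01, -0.01, -0.002, 0.001, -0.028, 1]]
```

>>> drive_tool([
  [[0.06,0,0,0,0,0,1],[0,0,0,0,0,0,1]],
])

```text
t: 15.05
tool_pos: [0.5745, 0.1497, 0.1956]
tool_rot: [0.762, 0.647, 0.0, 0.0]
force: [0.2, -1.1, -3.1]
finger_gap: 0.0223
```

```bash
python3 st.py 3;python3 look.py w10
```

```text
mean [0.5745 0.1495 0.1956] sd [0.0001 0.0002 0.    ] F [ 0.23 -0.51 -2.98] sd [0.06 0.81 0.14] z [ 0. -0. -1.] yaw_y -9.36 t 15.15 0.022029245868165657
T [[0.987, -0.158, -0.043, 0.585], [-0.164, -0.95, -0.265, 0.216], [0.001, 0.268, -0.963, 0.347], [0.0, 0.0, 0.0, 1.0]] [0.5745 0.1492 0.1956] [ 0.31  0.63 -3.05] 15.15
coupling_grip 0.92 252 264
coupling_grip 0.22 249 227
lever_a_pad 0.9 246 91
0.82 [0.5589, 0.4846] 14478
18301 3351 2619
blue 3336 [0.562  0.1376 0.201 ] [0.5858 0.1611 0.2319]
post top circ [0.5745 0.1492 0.0117] 0.2298
orange 2619 [248.  89.] [0.5857 0.2239 0.2056] 0.2104
```

View pics/w10.png

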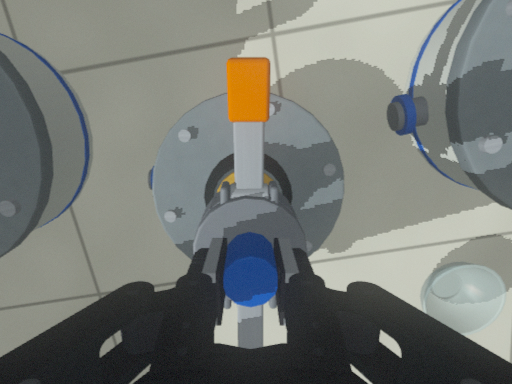

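>>> drive_tool([
  [[0,-0.03,0.06,0,0,0,1],[0,0,0.08,0,0,0,1],[0,0,0.08,0,0,0,1],[0,0,0,0,0,0,1]],
])

```text
t: 15.95
tool_pos: [0.5726, 0.149, 0.1831]
tool_rot: [0.763, 0.647, -0.001, 0.0]
force: [0.9, 0.1, -2.9]
finger_gap: 0.0221
```

```bash
python3 st.py 3
```

```text
mean [0.5726 0.1491 0.1832] sd [0.     0.     0.0001] F [ 0.55  0.07 -3.07] sd [0.26 0.05 0.15] z [-0.001 -0.001 -1.   ] yaw_y -9.4 t 16.05 0.022312670384847518
```

>>> drive_tool([
  [[0.0,0.01,0.08,0,0,0,1],[0,0,0.08,0,0,0,1],[0,0,0.08,0,0,0,1],[0,0,0,0,0,0,1]],
])

```text
t: 16.55
tool_pos: [0.573, 0.1489, 0.1705]
tool_rot: [0.763, 0.647, -0.001, 0.0]
force: [0.0, 0.4, -3.9]
finger_gap: 0.0226
```

```bash
python3 st.py 3
```

```text
mean [0.5732 0.1489 0.1707] sd [0.0001 0.     0.0002] F [-0.2  -0.09 -3.41] sd [0.18 0.36 0.39] z [-0.001 -0.001 -1.   ] yaw_y -9.41 t 16.65 0.022379964965079716
```

>>> drive_tool([
  [[0,0,0.08,0,0,0,1],[0,0,0.06,0,0,0,1]],
])

```text
t: 16.9
tool_pos: [0.5736, 0.149, 0.1641]
tool_rot: [0.763, 0.647, -0.0, 0.001]
force: [0.5, 0.3, -2.7]
finger_gap: 0.0218
```

>>> drive_tool([
  [[0,0,0.05,0,0,0,1]],
])

```text
t: 17.02
tool_pos: [0.5739, 0.1491, 0.1624]
tool_rot: [0.763, 0.647, 0.0, 0.001]
force: [-1.2, -1.7, 4.5]
finger_gap: 0.0218
```

>>> drive_tool([
  [[0,0,0.05,0,0,0,1]],
])

```text
t: 17.15
tool_pos: [0.574, 0.1492, 0.1615]
tool_rot: [0.763, 0.647, 0.001, 0.001]
force: [-3.8, -1.8, 7.2]
finger_gap: 0.0222
```

>>> drive_tool([
  [[0,0,0.06,0,0,0,1]],
])

```text
t: 17.27
tool_pos: [0.574, 0.1492, 0.1606]
tool_rot: [0.763, 0.647, 0.001, 0.002]
force: [-4.4, -1.6, 9.1]
finger_gap: 0.022
```

>>> drive_tool([
  [[0,0,0.06,0,0,0,1]],
])

```text
t: 17.4
tool_pos: [0.574, 0.1492, 0.1601]
tool_rot: [0.763, 0.647, 0.001, 0.002]
force: [-5.1, -2.2, 10.3]
finger_gap: 0.022
```

>>> drive_tool([
  [[0,0,0.06,0,0,0,1]],
])

```text
t: 17.52
tool_pos: [0.574, 0.1493, 0.1599]
tool_rot: [0.763, 0.647, 0.002, 0.003]
force: [-4.6, -1.9, 10.7]
finger_gap: 0.022
```

>>> drive_tool([
  [[0,-0.03,0.07,0,0,0,1]],
])

```text
t: 17.65
tool_pos: [0.5738, 0.1493, 0.1597]
tool_rot: [0.763, 0.646, 0.003, 0.005]
force: [-2.9, -2.9, 10.2]
finger_gap: 0.0218
```

>>> drive_tool([
  [[0,-0.03,0.08,0,0,0,1]],
])

```text
t: 17.77
tool_pos: [0.5738, 0.1493, 0.1593]
tool_rot: [0.763, 0.646, 0.005, 0.006]
force: [-3.5, -2.1, 12.6]
finger_gap: 0.0218
```

>>> drive_tool([
  [[0,-0.02,0.09,0,0,0,1]],
])

```text
t: 17.9
tool_pos: [0.5738, 0.1493, 0.1586]
tool_rot: [0.763, 0.646, 0.006, 0.008]
force: [-5.2, -2.5, 12.8]
finger_gap: 0.022
```

>>> drive_tool([
  [[0,-0.02,0.09,0.02,0.004,0,1]],
])

```text
t: 18.02
tool_pos: [0.574, 0.1493, 0.1582]
tool_rot: [0.763, 0.646, 0.003, 0.001]
force: [-4.4, -3.5, 12.6]
finger_gap: 0.0222
```

>>> drive_tool([
  [[0,-0.01,0.1,0.015,0.003,0,1]],
])

```text
t: 18.15
tool_pos: [0.5742, 0.1493, 0.157]
tool_rot: [0.763, 0.646, 0.0, -0.005]
force: [-5.6, -1.5, 13.3]
finger_gap: 0.0219
```

```bash
python3 st.py 1
```

```text
mean [0.5742 0.1493 0.157 ] sd [0. 0. 0.] F [-5.57 -1.54 13.27] sd [0. 0. 0.] z [-0.006  0.008 -1.   ] yaw_y -9.55 t 18.15 0.021854286701830893
```

>>> drive_tool([
  [[0,-0.02,0.1,-0.003,0,0,1]],
])

```text
t: 18.27
tool_pos: [0.5741, 0.1493, 0.1557]
tool_rot: [0.764, 0.646, 0.002, -0.003]
force: [-5.2, -2.1, 13.5]
finger_gap: 0.022
```

>>> drive_tool([
  [[0,-0.02,0.1,0,0,0,1]],
])

```text
t: 18.4
tool_pos: [0.5741, 0.1493, 0.1546]
tool_rot: [0.764, 0.645, 0.004, -0.001]
force: [-5.6, -2.7, 12.6]
finger_gap: 0.0223
```

>>> drive_tool([
  [[0,-0.02,0.11,0,0,0,1]],
])

```text
t: 18.52
tool_pos: [0.5741, 0.1493, 0.1533]
tool_rot: [0.764, 0.645, 0.005, 0.001]
force: [-5.4, -3.6, 15.7]
finger_gap: 0.0223
```

```bash
python3 st.py 1
```

```text
mean [0.5741 0.1493 0.1533] sd [0. 0. 0.] F [-5.45 -3.63 15.75] sd [0. 0. 0.] z [ 0.008  0.006 -1.   ] yaw_y -9.63 t 18.525 0.022273463570615753
```

>>> drive_tool([
  [[0,-0.02,0.12,0.008,-0.005,0,1]],
])

```text
t: 18.65
tool_pos: [0.5741, 0.1493, 0.1521]
tool_rot: [0.764, 0.645, 0.002, 0.001]
force: [-7.2, -4.1, 18.2]
finger_gap: 0.0221
```

>>> drive_tool([
  [[0,-0.02,0.12,0.003,0,0,1]],
])

```text
t: 18.77
tool_pos: [0.5742, 0.1493, 0.1514]
tool_rot: [0.764, 0.645, 0.002, 0.002]
force: [-6.9, -2.8, 19.6]
finger_gap: 0.022
```

>>> drive_tool([
  [[0,-0.02,0.12,0.003,0,0,1]],
])

```text
t: 18.9
tool_pos: [0.5741, 0.1493, 0.151]
tool_rot: [0.764, 0.645, 0.003, 0.002]
force: [-7.2, -4.4, 21.0]
finger_gap: 0.0224
```

```bash
python3 st.py 1
```

```text
mean [0.5741 0.1493 0.151 ] sd [0. 0. 0.] F [-7.2  -4.39 21.  ] sd [0. 0. 0.] z [ 0.007 -0.    -1.   ] yaw_y -9.69 t 18.9 0.02241933399877849
```

>>> drive_tool([
  [[0,0,0.11,0.003,0,0,1]],
])

```text
t: 19.02
tool_pos: [0.5742, 0.1493, 0.1511]
tool_rot: [0.764, 0.645, 0.002, 0.003]
force: [-9.0, -4.0, 21.4]
finger_gap: 0.0224
```

>>> drive_tool([
  [[0,-0.01,0.05,0.003,0,0,1],[0,0,0.0,0,0,0,1]],
])

```text
t: 19.27
tool_pos: [0.5741, 0.1492, 0.1569]
tool_rot: [0.764, 0.645, 0.003, 0.004]
force: [-4.0, -1.2, 6.6]
finger_gap: 0.0224
```

>>> drive_tool([
  [[0,0,-0.04,0,0,0,1]],
])

```text
t: 19.4
tool_pos: [0.5741, 0.1493, 0.1601]
tool_rot: [0.764, 0.645, 0.003, 0.004]
force: [-0.2, -0.0, -3.8]
finger_gap: 0.0225
```

```bash
python3 st.py 1
```

```text
mean [0.5741 0.1493 0.1601] sd [0. 0. 0.] F [-0.2  -0.   -3.81] sd [0. 0. 0.] z [ 0.011 -0.002 -1.   ] yaw_y -9.71 t 19.4 0.022455973906461698
```

>>> drive_tool([
  [[0,0,0.01,0,0,0,0.7],[0,0,0,0,0,0,0.3],[0,0,0,0,0,0,0.3],[0,0,0,0,0,0,0.3],[0,0,0,0,0,0,0.3]],
])

```text
t: 20.02
tool_pos: [0.5754, 0.1499, 0.1592]
tool_rot: [0.764, 0.645, 0.005, 0.004]
force: [-0.8, 0.7, 0.5]
finger_gap: 0.0598
```

```bash
python3 st.py 3; python3 look.py w11
```

```text
mean [0.5754 0.1498 0.1593] sd [0. 0. 0.] F [-0.46  0.4   0.  ] sd [0.25 0.2  0.41] z [ 0.013 -0.001 -1.   ] yaw_y -9.71 t 20.125 0.05970566437438591
T [[0.985, -0.167, -0.032, 0.584], [-0.169, -0.949, -0.265, 0.216], [0.013, 0.266, -0.964, 0.311], [0.0, 0.0, 0.0, 1.0]] [0.5754 0.1498 0.1593] [-0.15  0.37 -0.  ] 20.125
coupling_grip 0.59 249 265
lever_a_pad 0.77 243 95
0.72 [0.6034, 0.4791] 16736
20290 3325 2588
blue 3314 [0.557  0.1196 0.1594] [0.5849 0.1614 0.195 ]
post top circ [0.5734 0.1494 0.0117] 0.193
orange 2588 [245.  91.] [0.5855 0.2241 0.1691] 0.1739
```

View pics/w11.png

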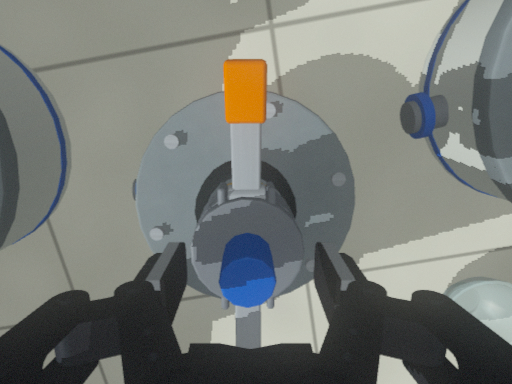

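The coupling sits free with its post top at z = 0.193, so the mouth is at 0.125, which is home. Both levers are still up. I'll back off upward, then check the bystanders' clearance.

>>> drive_tool([
  [[0,0,-0.3,0.01,0,0,0.3],[0,0,-0.6,0,0,0,0.3],[0,0,-0.4,0,0,0,0.6],[0,0,0,0,0,0,1],[0,0,0,0,0,0,1]],
])

```text
t: 21.05
tool_pos: [0.5741, 0.1495, 0.2246]
tool_rot: [0.764, 0.645, 0.0, -0.0]
force: [-0.1, -0.4, -1.1]
finger_gap: 0.0053
```

```bash
python3 st.py 2; python3 look.py w12
python3 - <<'E'
from h import *
for n in("side","top"):
    p=env.capture(n);W=cloud(p);cv2.imwrite(f"pics/{n}2.png",p["color"])
    X=W[(abs(W[...,0]-.57)<.08)&(W[...,1]>.28)&(W[...,1]<.5)&(W[...,2]>.03)&(W[...,2]<.23)]
    print(n,len(X),np.percentile(X,[1,99],axis=0).round(3).tolist())
E
```

```text
mean [0.5741 0.1495 0.2246] sd [0. 0. 0.] F [-0.17 -0.59 -0.53] sd [0.07 0.19 0.61] z [ 0.  0. -1.] yaw_y -9.7 t 21.1 0.0005147557139964404
T [[0.986, -0.163, -0.044, 0.585], [-0.169, -0.95, -0.264, 0.216], [0.001, 0.267, -0.964, 0.376], [0.0, 0.0, 0.0, 1.0]] [0.5742 0.1495 0.2246] [-0.25 -0.78  0.07] 21.1
coupling_grip 0.57 254 219
lever_a_pad 0.66 246 94
0.86 [0.4948, 0.4889] 7531
9795 1312 1184
blue 1310 [0.5582 0.1365 0.1648] [0.585  0.161  0.2423]
orange 1184 [248.  96.] [0.5855 0.2242 0.169 ] 0.1736
side 80 [[0.546, 0.36, 0.03], [0.584, 0.39, 0.128]]
top 816 [[0.545, 0.363, 0.035], [0.601, 0.42, 0.206]]
```

View pics/w12.png

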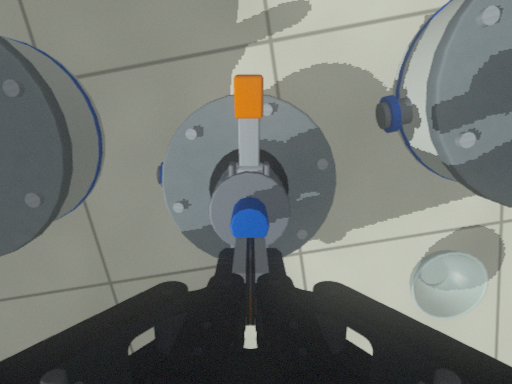

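View pics/side2.png

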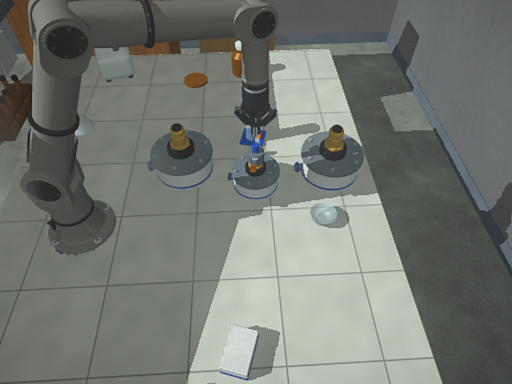

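>>> drive_tool([
  [[0.6,0,0,0,0,0,1],[0.6,0,0,0,0,0,1],[0.34,-0.01,0,0,0,0,1],[0,0,0,0,0,0,1]],
])

```text
t: 22.0
tool_pos: [0.5877, 0.2257, 0.2247]
tool_rot: [0.765, 0.644, -0.0, 0.001]
force: [0.2, -0.8, -0.2]
finger_gap: -0.0
```

```bash
cat > rel.py <<'E'
from h import *
# tool tip in coupling polar frame
C=np.array([.5734,.1494]);e=np.array([.160,.987])
s=env.get_state();p=s["tool_pos"];M=TW(s)[:3,:3]
d=p[:2]-C;print("r",(d@e).round(4),"side",(d@np.array([e[1],-e[0]])).round(4),"tip z",(p[2]-.0135*M[2,2]*-1*-1 if False else p[2]+.0135).round(4),"zax",M[:,2].round(3),"F",s["force"].round(1),"toolx",M[:,0].round(3),"t",s["t"],"gap",round(s["finger_gap"],4))
E
python3 rel.py; python3 look.py w13
```

```text
r 0.0776 side 0.002 tip z 0.2382 zax [ 0.    -0.001 -1.   ] F [ 0.2 -0.8 -0.2] toolx [ 0.171  0.985 -0.001] t 22.0 gap -0.0
T [[0.985, -0.166, -0.045, 0.599], [-0.172, -0.949, -0.265, 0.292], [0.001, 0.269, -0.963, 0.376], [0.0, 0.0, 0.0, 1.0]] [0.5877 0.2257 0.2247] [ 0.24 -0.77 -0.2 ] 22.0
coupling_grip 0.83 251 322
lever_a_pad 0.62 245 216
0.81 [0.5794, 0.4863] 1305
2268 311 907
blue 311 [0.5692 0.1383 0.1919] [0.5905 0.2352 0.3088]
orange 907 [247. 214.] [0.5856 0.2249 0.1684] 0.1735
```

View pics/w13.png

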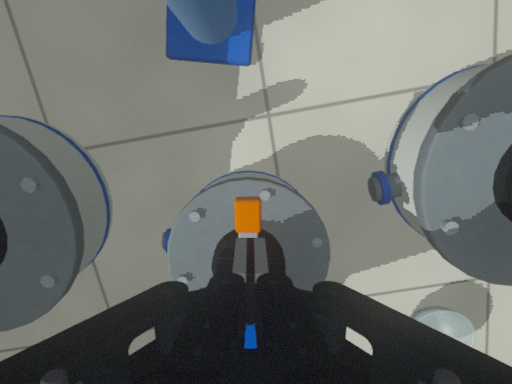

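>>> drive_tool([
  [[0,-0.03,0.4,0,0,0,1],[0,0,0.4,0,0,0,1],[0,0,0.2,0,0,0,1],[0,0,0,0,0,0,1]],
])

```text
t: 22.8
tool_pos: [0.5886, 0.2195, 0.1752]
tool_rot: [0.768, 0.64, 0.001, 0.003]
force: [-0.5, -0.1, -0.7]
finger_gap: -0.0002
```

```bash
python3 rel.py; python3 look.py w14
```

```text
r 0.0716 side 0.0038 tip z 0.1887 zax [ 0.004 -0.004 -1.   ] F [-0.5 -0.1 -0.7] toolx [ 0.181  0.984 -0.003] t 22.8 gap -0.0002
T [[0.983, -0.176, -0.044, 0.6], [-0.181, -0.946, -0.267, 0.286], [0.006, 0.27, -0.963, 0.327], [0.0, 0.0, 0.0, 1.0]] [0.5886 0.2195 0.1752] [-0.51 -0.1  -0.71] 22.8
lever_a_pad 0.59 242 238
0.8 [0.5977, 0.4846] 1295
2305 166 988
blue 164 [0.5744 0.158  0.1658] [0.5922 0.2297 0.26  ]
orange 988 [242. 226.] [0.5857 0.2295 0.1693] 0.1912
```

View pics/w14.png

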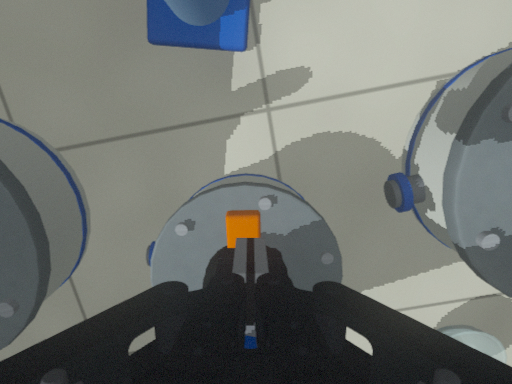

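>>> drive_tool([
  [[0.2,-0.07,0.06,0,0,-0.02,1],[0,0,0.06,0,0,0,1],[0,0,0,0,0,0,1]],
])

```text
t: 23.48
tool_pos: [0.5876, 0.2328, 0.1708]
tool_rot: [0.761, 0.649, 0.003, 0.003]
force: [0.3, 1.4, -0.4]
finger_gap: -0.0001
```

```bash
python3 rel.py
```

```text
r 0.0846 side 0.0006 tip z 0.1843 zax [ 0.008 -0.001 -1.   ] F [ 0.3  1.4 -0.4] toolx [0.158 0.987 0.   ] t 23.475 gap -0.0001
```

>>> drive_tool([
  [[-0.06,0,0.1,0.005,0,0,1],[0,0,0.1,0,0,0,1],[0,0,0.1,0,0,0,1]],
])

```text
t: 23.85
tool_pos: [0.5881, 0.2309, 0.1561]
tool_rot: [0.761, 0.649, 0.003, 0.001]
force: [1.1, 2.8, 3.0]
finger_gap: 0.0003
```

```bash
python3 rel.py
```

```text
r 0.0828 side 0.0015 tip z 0.1696 zax [ 0.006  0.003 -1.   ] F [1.1 2.8 3. ] toolx [0.158 0.987 0.004] t 23.85 gap 0.0003
```

>>> drive_tool([
  [[-0.02,0,0.12,0.003,-0.003,0,1],[-0.02,0,0.12,0,0,0,1],[-0.02,0,0.12,0,0,0,1]],
])

```text
t: 24.22
tool_pos: [0.5886, 0.2314, 0.139]
tool_rot: [0.76, 0.65, 0.004, -0.0]
force: [0.7, 1.8, 3.6]
finger_gap: 0.0001
```

```bash
python3 rel.py
```

```text
r 0.0834 side 0.0019 tip z 0.1525 zax [ 0.006  0.006 -1.   ] F [0.7 1.8 3.6] toolx [0.156 0.988 0.007] t 24.225 gap 0.0001
```

>>> drive_tool([
  [[-0.08,-0.02,0.12,0.005,-0.006,0,1],[-0.08,0,0.12,0,0,0,1],[-0.08,0,0.12,0,0,0,1]],
])

```text
t: 24.6
tool_pos: [0.5861, 0.2226, 0.1201]
tool_rot: [0.759, 0.651, 0.003, -0.001]
force: [1.9, 5.1, 1.5]
finger_gap: -0.0003
```

```bash
python3 rel.py
```

```text
r 0.0743 side 0.0008 tip z 0.1336 zax [ 0.002  0.006 -1.   ] F [1.9 5.1 1.5] toolx [0.154 0.988 0.006] t 24.6 gap -0.0003
```

>>> drive_tool([
  [[-0.06,0,0.08,0,-0.006,0,1],[-0.06,0,0.08,0,0,0,1]],
])

```text
t: 24.85
tool_pos: [0.5848, 0.2151, 0.1109]
tool_rot: [0.76, 0.65, -0.001, 0.001]
force: [0.5, 3.7, 2.0]
finger_gap: 0.0003
```

```bash
python3 rel.py
```

```text
r 0.0667 side 0.0007 tip z 0.1244 zax [-0.    -0.003 -1.   ] F [0.5 3.7 2. ] toolx [ 0.154  0.988 -0.003] t 24.85 gap 0.0003
```

>>> drive_tool([
  [[-0.03,0,0.08,0,0,0,1],[-0.04,0,0.08,0,0,0,1]],
])

```text
t: 25.1
tool_pos: [0.5841, 0.209, 0.1027]
tool_rot: [0.76, 0.65, -0.002, 0.002]
force: [0.3, 2.4, 5.1]
finger_gap: -0.0
```

```bash
python3 rel.py
```

```text
r 0.0606 side 0.001 tip z 0.1162 zax [-0.001 -0.006 -1.   ] F [0.3 2.4 5.1] toolx [ 0.156  0.988 -0.006] t 25.1 gap -0.0
```

>>> drive_tool([
  [[-0.06,0,0.04,0,0,0,1]],
])

```text
t: 25.22
tool_pos: [0.5842, 0.2085, 0.1015]
tool_rot: [0.76, 0.65, -0.0, 0.001]
force: [1.1, 7.5, 5.3]
finger_gap: 0.0002
```

>>> drive_tool([
  [[-0.06,0,0.04,0,0,0,1]],
])

```text
t: 25.35
tool_pos: [0.5843, 0.2086, 0.1009]
tool_rot: [0.759, 0.651, 0.003, -0.0]
force: [0.8, 5.7, 7.4]
finger_gap: -0.0002
```

```bash
python3 rel.py;python3 look.py w15;  python3 - <<'E'
from h import *
for n in("side",):
    p=env.capture(n);x=p["color"];u,v=map(int,proj(p["T"],p["mtx"],[.573,.149,.15]))
    k=x[max(0,v-45):v+55,u-60:u+60];cv2.imwrite(f"pics/e_{n}.png",cv2.resize(k,None,fx=6,fy=6,interpolation=cv2.INTER_CUBIC))
E
```

```text
r 0.0602 side 0.0013 tip z 0.1144 zax [ 0.004  0.004 -1.   ] F [0.8 5.7 7.4] toolx [0.154 0.988 0.004] t 25.35 gap -0.0002
T [[0.988, -0.15, -0.037, 0.594], [-0.154, -0.953, -0.261, 0.275], [0.004, 0.264, -0.965, 0.253], [0.0, 0.0, 0.0, 1.0]] [0.5843 0.2086 0.1009] [0.8  5.67 7.39] 25.35
0.72 [0.8789, 0.4881] 260
615 0 0
blue 1 [0. 0. 0.] [0. 0. 0.]
```

View pics/w15.png

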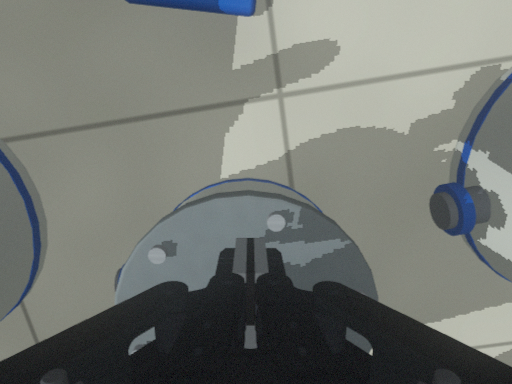

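View pics/e_side.png

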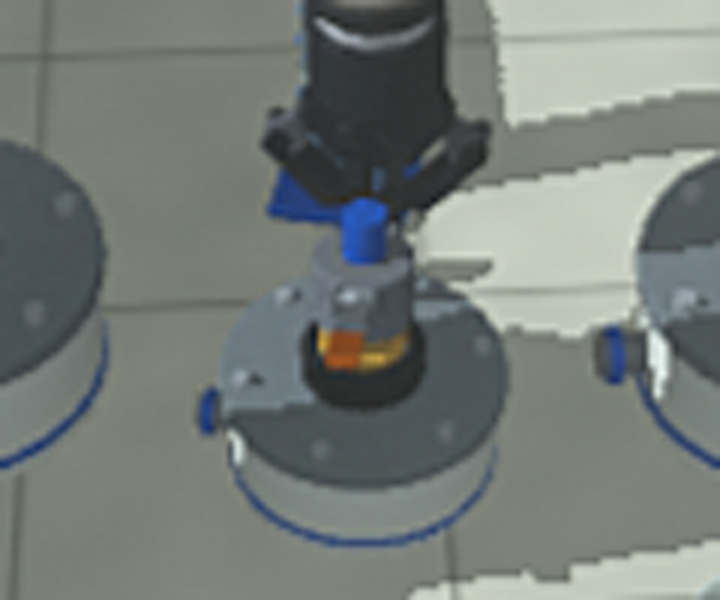

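>>> drive_tool([
  [[-0.08,0,0.07,0,0,0,1]],
])

```text
t: 25.82
tool_pos: [0.5845, 0.2085, 0.0997]
tool_rot: [0.759, 0.651, 0.006, -0.001]
force: [-0.1, 6.2, 9.8]
finger_gap: 0.0003
```

>>> drive_tool([
  [[-0.08,0,0.08,0,0,0,1]],
])

```text
t: 25.95
tool_pos: [0.5848, 0.2088, 0.0983]
tool_rot: [0.758, 0.652, 0.01, -0.002]
force: [0.2, 5.5, 9.6]
finger_gap: -0.0002
```

>>> drive_tool([
  [[0.2,0,-0.1,0,0,0,1],[0.4,0,-0.3,0,0,0,1],[0.2,0,-0.6,0,0,0,1],[0,0,-0.9,0,0,0,1],[0,0,-0.8,0,0,0,1],[0,0,0,0,0,0,1]],
])

```text
t: 26.7
tool_pos: [0.5858, 0.2367, 0.229]
tool_rot: [0.76, 0.65, -0.005, 0.001]
force: [-0.5, 0.5, 0.4]
finger_gap: 0.0001
```

```bash
python3 rel.py;python3 look.py w16
```

```text
r 0.0882 side -0.0017 tip z 0.2425 zax [-0.006 -0.007 -1.   ] F [-0.5  0.5  0.4] toolx [ 0.154  0.988 -0.008] t 26.7 gap 0.0001
T [[0.988, -0.148, -0.047, 0.597], [-0.155, -0.95, -0.272, 0.304], [-0.004, 0.276, -0.961, 0.38], [0.0, 0.0, 0.0, 1.0]] [0.5858 0.2367 0.229 ] [-0.5   0.49  0.43] 26.7
coupling_grip 0.68 254 327
lever_a_pad 0.66 255 225
lever_b_pad 0.21 252 325
0.86 [0.606, 0.4863] 673
1428 301 404
blue 301 [0.5678 0.1449 0.1905] [0.5891 0.2476 0.3141]
orange 404 [254. 227.] [0.5831 0.2035 0.1139] 0.1247
```

View pics/w16.png

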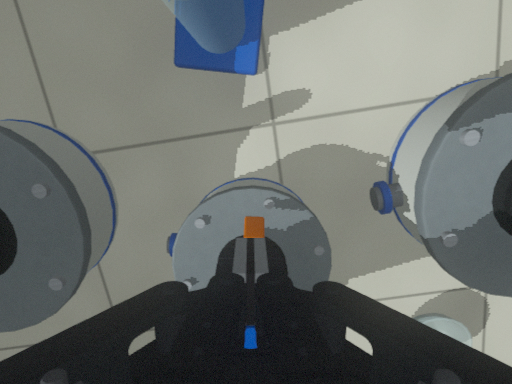

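```bash
cat > ang.py <<'E'
from h import *
import sys
s,p,T=wrist();cv2.imwrite("pics/%s.png"%sys.argv[1],p["color"]);W=cloud(p,T);hsv=cv2.cvtColor(p["color"],cv2.COLOR_BGR2HSV)
C=np.array([.5734,.1494]);e=np.array([.160,.987]);f=np.array([e[1],-e[0]])
og=(hsv[...,0]<20)&(hsv[...,1]>150)
for sg in (1,-1):
    d=W[...,:2]-C;r=sg*(d@e);q=d@f
    m=cv2.erode((og&(r>.03)&(r<.1)&(abs(q)<.02)).astype(np.uint8),np.ones((3,3)))>0
    if m.sum()<30: print(sg,m.sum());continue
    R_=r[m];Z=W[...,2][m];h=np.histogram(R_,8)
    # plane z=a r+b q+c, robust
    Q=q[m];sol=least_squares(lambda k:k[0]*R_+k[1]*Q+k[2]-Z,[0,0,Z.mean()],loss='soft_l1',f_scale=.001).x
    print("side",sg,m.sum(),"r",np.percentile(R_,[2,50,98]).round(4),"z",np.percentile(Z,[2,50,98]).round(4),"angle",(-np.arctan(sol[0])).round(3),"tilt q",sol[1].round(3))
    for lo in np.arange(.03,.1,.004):
        k=(R_>lo)&(R_<lo+.004)
        if k.sum()>5:print("  r %.3f z %.4f n %d"%(lo+.002,np.median(Z[k]),k.sum()))
E
python3 ang.py w17
```

```text
side 1 303 r [0.0506 0.0555 0.0605] z [0.105  0.1142 0.1226] angle 1.039 tilt q -0.036
  r 0.052 z 0.1200 n 108
  r 0.056 z 0.1132 n 119
  r 0.060 z 0.1073 n 76
-1 0
```

>>> drive_tool([
  [[-0.6,0.02,0,-0.005,0.007,0,1],[-0.7,0.02,0,0,0,0,1],[-0.7,0,0,0,0,0,1],[-0.7,0,0,0,0,0,1],[-0.6,0,0,0,0,0,1],[0,0,0,0,0,0,1]],
])

```text
t: 27.8
tool_pos: [0.5574, 0.0674, 0.2202]
tool_rot: [0.759, 0.651, -0.008, -0.003]
force: [0.1, 0.4, -1.0]
finger_gap: 0.0
```

```bash
python3 rel.py;python3 ang.py w18
```

```text
r -0.0835 side -0.0027 tip z 0.2337 zax [-0.016 -0.005 -1.   ] F [ 0.1  0.4 -1. ] toolx [ 0.152  0.988 -0.007] t 27.8 gap 0.0
side 1 204 r [0.0494 0.0545 0.0603] z [0.1049 0.1152 0.1242] angle 1.05 tilt q -0.036
  r 0.048 z 0.1238 n 17
  r 0.052 z 0.1202 n 74
  r 0.056 z 0.1130 n 74
  r 0.060 z 0.1071 n 39
side -1 772 r [0.0645 0.0753 0.0862] z [0.163  0.1649 0.1669] angle -0.118 tilt q 0.004
  r 0.064 z 0.1636 n 64
  r 0.068 z 0.1641 n 130
  r 0.072 z 0.1646 n 144
  r 0.076 z 0.1651 n 140
  r 0.080 z 0.1655 n 134
  r 0.084 z 0.1659 n 138
  r 0.088 z 0.1659 n 22
```

View pics/w18.png

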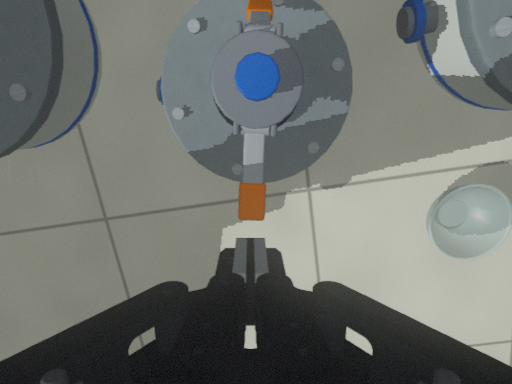

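>>> drive_tool([
  [[0,0.05,0.3,-0.016,0.007,0,1],[0,0,0.3,0,0,0,1],[0,0,0.25,0,0,0,1],[0,0,0,0,0,0,1]],
])

```text
t: 28.35
tool_pos: [0.5588, 0.0759, 0.1752]
tool_rot: [0.755, 0.655, 0.002, -0.003]
force: [0.1, -0.1, -0.2]
finger_gap: -0.0001
```

```bash
python3 rel.py;python3 ang.py w19
```

```text
r -0.0749 side -0.0026 tip z 0.1887 zax [-0.001  0.006 -1.   ] F [ 0.1 -0.1 -0.2] toolx [0.141 0.99  0.006] t 28.35 gap -0.0001
side 1 180 r [0.048  0.0516 0.0548] z [0.1146 0.1206 0.1247] angle 1.006 tilt q -0.046
  r 0.048 z 0.1235 n 45
  r 0.052 z 0.1202 n 107
  r 0.056 z 0.1158 n 28
side -1 504 r [0.0638 0.0685 0.0732] z [0.1625 0.1641 0.1655] angle -0.137 tilt q -0.003
  r 0.064 z 0.1636 n 118
  r 0.068 z 0.1640 n 218
  r 0.072 z 0.1646 n 168
```

View pics/w19.png

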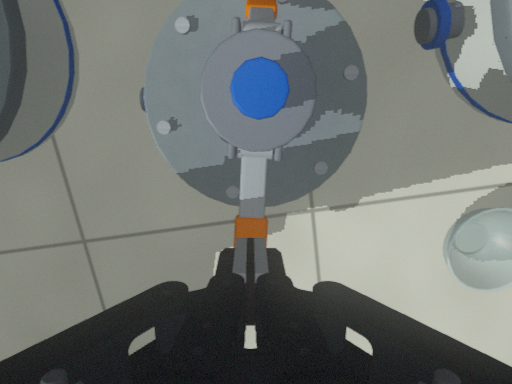

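>>> drive_tool([
  [[-0.14,0.05,0.1,0,-0.006,0,1],[0,0,0.1,0,0,0,1],[0,0,0.1,0,0,0,1]],
])

```text
t: 28.78
tool_pos: [0.5623, 0.0686, 0.1615]
tool_rot: [0.755, 0.655, 0.001, 0.001]
force: [0.9, 0.6, 0.5]
finger_gap: -0.0001
```

```bash
python3 rel.py
```

```text
r -0.0815 side 0.002 tip z 0.175 zax [ 0.003  0.    -1.   ] F [0.9 0.6 0.5] toolx [0.141 0.99  0.001] t 28.775 gap -0.0001
```

>>> drive_tool([
  [[0,-0.02,0.1,0,0,0,1],[0,0,0.12,0,0,0,1],[0.04,0,0.12,0,0,0,1]],
])

```text
t: 29.15
tool_pos: [0.562, 0.068, 0.1444]
tool_rot: [0.756, 0.655, 0.0, 0.003]
force: [-0.8, -4.3, 2.6]
finger_gap: 0.0001
```

```bash
python3 rel.py
```

```text
r -0.0821 side 0.0018 tip z 0.1579 zax [ 0.004 -0.004 -1.   ] F [-0.8 -4.3  2.6] toolx [ 0.143  0.99  -0.003] t 29.15 gap 0.0001
```

>>> drive_tool([
  [[0.06,0,0.12,0.004,0.003,0,1],[0.08,0,0.12,0,0,0,1],[0.08,0,0.12,0,0,0,1]],
])

```text
t: 29.52
tool_pos: [0.5636, 0.0753, 0.1248]
tool_rot: [0.757, 0.653, -0.002, 0.002]
force: [-0.6, -4.9, 1.7]
finger_gap: 0.0002
```

```bash
python3 rel.py
```

```text
r -0.0747 side 0.0021 tip z 0.1383 zax [-0.001 -0.005 -1.   ] F [-0.6 -4.9  1.7] toolx [ 0.147  0.989 -0.005] t 29.525 gap 0.0002
```

>>> drive_tool([
  [[0.05,-0.02,0.1,0,0.005,0,1],[0.06,0,0.08,0,0,0,1],[0.05,0,0.08,0,0,0,1]],
])

```text
t: 29.9
tool_pos: [0.565, 0.0854, 0.111]
tool_rot: [0.757, 0.653, 0.002, -0.0]
force: [0.1, -2.4, 2.3]
finger_gap: 0.0002
```

```bash
python3 rel.py
```

```text
r -0.0646 side 0.0019 tip z 0.1245 zax [ 0.002  0.002 -1.   ] F [ 0.1 -2.4  2.3] toolx [0.146 0.989 0.003] t 29.9 gap 0.0002
```

>>> drive_tool([
  [[0.04,-0.02,0.08,0,0,0,1],[0.05,0,0.08,0,0,0,1]],
])

```text
t: 30.15
tool_pos: [0.5659, 0.0897, 0.1041]
tool_rot: [0.757, 0.653, 0.002, 0.001]
force: [-2.3, -8.9, 9.7]
finger_gap: -0.0001
```

>>> drive_tool([
  [[0.06,0,0.06,0,0,0,1]],
])

```text
t: 30.28
tool_pos: [0.5661, 0.0898, 0.1022]
tool_rot: [0.757, 0.653, 0.0, 0.003]
force: [-4.7, -8.2, 13.2]
finger_gap: 0.0002
```

>>> drive_tool([
  [[0.07,0,0.06,0,0,0,1]],
])

```text
t: 30.4
tool_pos: [0.5663, 0.0898, 0.1009]
tool_rot: [0.758, 0.652, -0.002, 0.005]
force: [-6.0, -8.4, 16.5]
finger_gap: -0.0002
```

```bash
python3 rel.py
```

```text
r -0.0599 side 0.0026 tip z 0.1144 zax [ 0.003 -0.01  -1.   ] F [-6.  -8.4 16.5] toolx [ 0.149  0.989 -0.009] t 30.4 gap -0.0002
```

>>> drive_tool([
  [[-0.2,0,-0.1,0,0.005,0,1],[-0.4,0,-0.3,0,0,0,1],[-0.2,0,-0.6,0,0,0,1],[0,0,-0.8,0,0,0,1],[0,0,-0.8,0,0,0,1],[0,0,0,0,0,0,1]],
])

```text
t: 31.15
tool_pos: [0.5553, 0.0596, 0.231]
tool_rot: [0.755, 0.656, 0.001, -0.005]
force: [-0.2, 0.0, -0.3]
finger_gap: 0.0003
```

```bash
python3 rel.py;python3 ang.py w20;python3 look.py w21
```

```text
r -0.0916 side -0.0035 tip z 0.2445 zax [-0.006  0.01  -1.   ] F [-0.2  0.  -0.3] toolx [0.141 0.99  0.009] t 31.15 gap 0.0003
side 1 110 r [0.049  0.0525 0.0561] z [0.1118 0.1191 0.1245] angle 1.041 tilt q -0.058
  r 0.048 z 0.1239 n 15
  r 0.052 z 0.1201 n 62
  r 0.056 z 0.1143 n 33
side -1 170 r [0.0489 0.0534 0.0582] z [0.1087 0.1166 0.124 ] angle 1.05 tilt q 0.069
  r 0.048 z 0.1235 n 24
  r 0.052 z 0.1191 n 74
  r 0.056 z 0.1119 n 68
T [[0.99, -0.133, -0.047, 0.565], [-0.141, -0.956, -0.257, 0.125], [-0.011, 0.261, -0.965, 0.381], [0.0, 0.0, 0.0, 1.0]] [0.5539 0.0593 0.2288] [-1.35  0.36 -0.99] 31.2
coupling_grip 0.65 264 66
lever_b_pad 0.84 253 150
0.73 [0.1852, 0.5082] 8467
10431 1623 394
blue 1617 [0.561  0.1378 0.1636] [0.5845 0.1664 0.1951]
post top circ [0.5731 0.1496 0.0115] 0.193
orange 134 [264.   3.] [0.5822 0.1986 0.1212] 0.1256
orange 260 [256. 147.] [0.5628 0.0977 0.1166] 0.1255
```

View pics/w20.png

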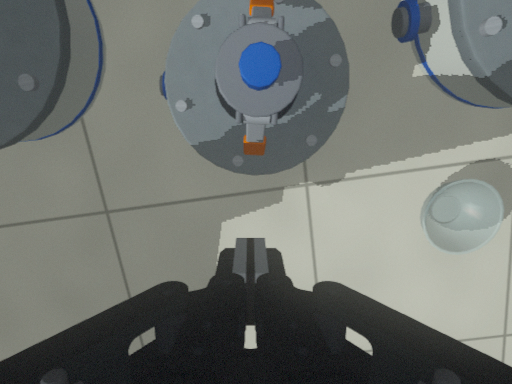

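```bash
python3 -c "
from plant import env
print(env.job_done(), env.get_state()['t'])"
```

```text
the job is handed in; nothing more can be done
the job is handed in; nothing more can be done
```

The coupling is on the adaptor, fully home, with both orange levers down at their stops. I handed the job in after about 31 s; no verdict was reported.

**What I did**
- I gripped the coupling by its blue post and carried it to the small 166 mm tank.
- I pressed it down with about 21 N of hand push. The force on the adaptor was about 26 N in all, from the wrist force and the coupling's weight.
- I eased off, let go with both levers still raised, and then swung lever a and lever b down in turn. The most force I saw on a lever was about 11 N on a and about 19 N on b, close to the 20 N limit.

**Last checks**
- **Seating:** With the fingers off, the wrist camera put the post top at 0.193 m. That puts the mouth at 0.125 m, which is home. It read the same after both levers were down, and the post was within 1 mm of the tank axis.
- **Levers:** Fitted angles were 1.04–1.05 rad for both. Lever b was still at -0.12 rad when a was already down.
- **Robot:** The hand was clear above the tank, and the wrist force was within its usual noise.
- **Bystanders:** The arm stayed clear of the measuring cylinder, the dish and the carton, and they looked in place. I did not measure their positions again at the end.

**What failed or disagreed**
- The first grasp closed on nothing: the fingertips are about 13 mm behind the reported TCP, not 22 mm ahead as stated. I worked from the wrist camera's measurement after that.
- There was 4 to 9 N of sideways force while pressing, from a small misalignment. It vanished on release.

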